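# Hang a hooked picking bin on the packing-bench rail and run it home

## Robot

A 6-joint arm with a two-finger parallel gripper is mounted at the origin on the work surface. World frame = base frame: x ahead of the robot, y to its left, z up, the work surface at z = 0. Lengths are in m, angles in rad, forces in N, time in s.
With the tool pointing down it reaches from about 0.3 to 0.875 m from the base axis. Payload 6.4 kg.
Tool frame: the origin (TCP) lies at the very end of the fingers, on their centre line; the grasp point (between the pads) lies grip_point_offset behind it (grip_point_offset is the distance from the TCP to the grasp point, in m); y points along the fingers, x is the direction in which the jaws open and shut, and the axes are right-handed (so a half turn about y gives the same grasp; the last joint's range is limited). The gripper opens to 85 mm and grips with 20 to 120 N. Pads are 22 mm wide; open, the fingers measure 114 mm over their backs; the gripper's body (76 mm by 85 mm) begins 54 mm behind the grasp point. The pads swing forward as they close: fully open they stand 13 mm farther back than shut.
Start: joints at [-1.55, 0.181, 1.607, -0, 1.354, -0.206], TCP at [0.129, -0.56, 0.231] pointing down, gripper open.
Joint ranges: [-2.99, 2.99], [-0.89, 2.07], [0.3, 2.58], [-1.14, 4.28], [0, 2.63], [-3.12, 3.12]. Speed limits (rad/s): [2.57, 2.57, 3.01, 3.14, 3.14, 3.14].

## Interface

Orientations are given as a unit quaternion [w, x, y, z].
In Python, from bench import get_obs, camera, camera_model, hand_in, grip_point_offset gives the robot as it stands.
- The arm moves only by the shell command python3 -m jog 'ROWS'. ROWS is JSON, a list of rows, each a list of 7 numbers: the shift along the tool's x, y, z in mm, then the turn, a rotation vector about the tool's x, y, z in degrees, then the gripper's target within -1 to 1 (shut at 1, half-way at 0, fully open at -1). In form: [[x, y, z, ax, ay, az, grip], ...]. A call has 1 to 8 rows; each row shifts and turns the commanded pose from where the row before left it, along the tool's axes as they then stand; what a row does not reach is not made up. A row lasts 1/12 s, in which the tool goes at most 41.7 mm and 7.16 degrees, less where a joint would pass 70% of its speed; a pose out of reach is approached as far as the arm can. A call is refused whole if a number of a shift passes 41.7 or a number of a turn 7.16, either way. A call with a gripper value outside its range is refused whole. The fingers move at their own pace and stop on an object; the grip force is fixed at half the most. Time passes only in rows, so rows that do not move let the fingers close. It gives the time, the measured TCP pose, the force and the opening at its end, in the units of the state.
- get_obs(): the state, without advancing time (a new reading comes with each control period).
- camera(name): name is "side" or "top" or "wrist"; returns the picture (480x640x3 uint8, blue, green, red); there is no depth.
- camera_model(name): a dict with "K" (3x3 intrinsics, pixels), "distortion" ([k1, k2, p1, p2, k3] as OpenCV has them; the pictures are not rectified), "pose" (4x4, takes a point from camera to world coordinates). Camera axes: x right, y down, z forward; pixel columns grow to the right and rows downward; lengths in m; the calibration is good to about 2 mm. A picture is of the moment at which its call begins: read the wrist's pose just before it. camera_model takes no time and is no camera call; for the wrist camera it gives the pose at the moment of the call.
- hand_in(): hands the job in, once; it reports no verdict.
The state is a dict: "time_s": time; "q": joint angles; "dq": joint speeds; "joint_efforts": joint torques, N m; "eef_pos": TCP position; "eef_rot": TCP orientation; "wrist_force": force on the tool from outside, world axes, zero at the start; "torque": the same for the moment, N m; "opening": opening from 0.0 (shut) to 1.0 (fully open).
Only numpy, scipy, OpenCV 4.12 (cv2) and the standard library are available. Lean on these libraries where they do the work, as an engineer would, in place of code of your own. Each camera call takes 0.05 s, during which the arm holds its last target.

## Task

Hang the red picking bin on the bench rail: lift its hook over the rail's front lip at the open stretch without the yellow keeper bar, and lower it gently, still held, until it sits on the bottom of the groove and the rail carries it; never let it drop or press it hard. Then slide it along the groove, hook toe under the keeper bar, until it rests against the red end stop, and let go, leaving the jar, the gift box and the pencil cup where they are.

Things in the scene. Friction and masses are not known exactly. Their poses are not given: they have to be found in the camera images.
- bin: Loose red open bin, 0.32-0.5 kg, 90 (x) x 110 (y) x 60 mm high, ornaments fixed inside; upright on the table. Origin: centre of underside, z up. On its +x side a steel back plate (x 45 to 49 mm, 80 mm wide) rises to the grip and carries the hook behind it. Hung on the rail, it leans by up to 0.06 rad.
- bin_grip (a point): Centre of the bin's black grip bar on top of its back plate: 14 mm thick in the bin's x, 70 mm long in y, 24 mm high. At x 47, y 0, z 160 mm in the bin's frame. Under the bar is only the 4 mm plate, down to the hook's bridge 34 mm below this point.
- hook_toe (a point): Middle of the underside of the hook's tongue, which sits on the groove's bottom: x 59.5, y 0, z 95 mm in the bin's frame. Hook, 50 mm wide in y: bridge z 121 to 126 mm; tongue x 57 to 62 mm hanging from it down to z 95; toe at its foot, x 62 to 72, z 95 to 101 mm. The slot between back plate and tongue, 8 mm, takes the rail's lip.
- stand: Fixed stand, two columns with a level rail along its y (y -150 to 160 mm); the bin hangs on its -x side, axes parallel to the stand's. Origin on the table under the rail's front face. The rail's height is set by hand and not measured: groove bottom 140 to 190 mm above the table, to be felt or seen. Rail x: front plate 0 to 4 (its top is the lip), groove 4 to 23, back wall 23 to 26 mm.
- open_stretch (a point): Point on the table under the middle of the rail's open stretch: x 8.5, y -85, z 0 mm in the stand's frame. The groove is open from above from y -147 to -26 mm. Lip top 20 mm, back wall top 18 mm above the groove's bottom; front plate reaches 80 mm below it. The hook_toe point hangs at x 6.5 to 10.5 mm, 8.5 when centred.
- home (a point): Point on the table under where hook_toe is when the bin is home: x 8.5, y 95, z 0 mm in the stand's frame. The red stop, as wide as the groove and 24 mm high, has its face at y 120 mm. The yellow keeper bar on the back wall (x 14.5 to 23 mm, 10 to 24 mm above the groove's bottom, y -10 to 120, bent-up lead-in from y -26) lets the 6 mm toe pass under it with 4 mm spare.
- jar: Bystander: amber jar with brass lid, 56 mm across, 70 mm high, standing in front of the rail. Origin: centre of underside.
- giftbox: Bystander: closed red and gold gift box 114 x 94 x 52 mm. Origin: centre of underside.
- pencil_cup: Bystander: cardboard cup of pencils, 64 mm across, 131 mm high, behind the rail. Origin: centre of underside.
Mind the look-alikes: they are no part of the job. What is shaped like the bin but white is not meant.

How it is judged:
On the way:
1. the bin, still held, is lowered behind the lip in the open stretch until the rail carries it (contact force between bin and stand above 1 N and contact force between the fingers and bin above 1 N and z of hook_toe in the frame of stand between 0.135 and 0.194 m and x of hook_toe in the frame of stand between 0.005 and 0.0125 m and y of hook_toe in the frame of stand between -0.125 and -0.045 m and angle between bin's own z axis and vertical below 0.2 rad), for 0.2 s.
At the end, for the whole second after the job is handed in: The bin hangs at rest on the rail, upright within 0.12 rad, its hook down on the groove's bottom behind the lip and under the keeper bar, within 3 mm of the end stop, carried by the rail and released (y of hook_toe in the frame of stand between 0.092 and 0.099 m and x of hook_toe in the frame of stand between 0.005 and 0.0125 m and z of hook_toe in the frame of stand between 0.135 and 0.194 m and angle between bin's own z axis and vertical below 0.12 rad and angle between the y axis of bin and the y axis of stand, either way round below 0.12 rad and contact force between bin and stand above 1 N and linear speed of bin below 0.02 m/s); the robot touches nothing.
It fails at once if the bin is pressed or knocked against the rail or its stand with more than 25 N (contact force between bin and stand above 25 N).
It fails at once if the bin is let fall (touching nothing and moving) (contact force between bin and anything else below 0.05 N and linear speed of bin above 0.15 m/s).
It fails at once if a bystander is moved by more than 20 mm (distance of any of jar, giftbox, pencil_cup from where it was at the start of the episode above 0.02 m).
It also fails if it takes over 72 s, if anything falls off the work surface, if the arm or the gripper's body presses on something with over 40 N, if the wrist force passes 120 N, or if a joint passes its speed limit or range.

## Working session

There is one attempt and no reset: what is moved stays moved. The work goes in short steps, Python scripts to look and compute and a shell command to move; the robot and the scene stay as the last step left them, time stands still between calls to the robot, and variables do not carry over. Pictures are saved under pics/ and viewed, and the job is handed in when it is done.

```bash
mkdir -p pics; ls; python3 - <<'E'
from bench import *
import cv2
print(get_obs(),grip_point_offset)
for n in("side","top","wrist"):
    cv2.imwrite(f"pics/{n}0.png",camera(n)); m=camera_model(n); print(n,m)
E
```

```text
pics
{'time_s': 0.0, 'q': array([-1.55031813e+00,  1.81553716e-01,  1.60799272e+00, -5.06154945e-06,
        1.35378433e+00, -2.06294203e-01]), 'dq': array([-0.00071853, -0.00129937,  0.00016026,  0.00034803, -0.00041981,
        0.0021631 ]), 'joint_efforts': array([-1.48331787e-04, -4.44871724e+01, -3.51332724e+01, -2.94391566e-04,
        9.18369245e-03, -1.20132111e-05]), 'eef_pos': array([ 0.12928681, -0.55972106,  0.23038441]), 'eef_rot': array([ 0.55383292, -0.55288922,  0.44061085, -0.43982348]), 'wrist_force': array([-0.68116302,  0.64128242,  0.11147934]), 'torque': array([ 0.02204179, -0.03254366, -0.01627879]), 'opening': 1.0034916948966257} 0.0187
side {'K': array([[459.82831008,   0.        , 316.22266276],
       [  0.        , 459.82831008, 227.82933923],
       [  0.        ,   0.        ,   1.        ]]), 'distortion': array([-0.05869016,  0.        ,  0.        ,  0.        ,  0.        ]), 'pose': array([[-0.99990406, -0.01363095,  0.00246313,  0.59008648],
       [-0.01167752,  0.73388175, -0.67917686,  0.49954379],
       [ 0.00745018, -0.67914047, -0.73397052, 
[... 387 characters left out ...]
.40637532],
       [-0.99998977, -0.00205987,  0.00402679, -0.20460868],
       [-0.00367642, -0.14844106, -0.98891442,  1.38460227],
       [ 0.        ,  0.        ,  0.        ,  1.        ]])}
wrist {'K': array([[370.16934366,   0.        , 316.34382795],
       [  0.        , 370.16934366, 229.63589967],
       [  0.        ,   0.        ,   1.        ]]), 'distortion': array([0.01822356, 0.        , 0.        , 0.        , 0.        ]), 'pose': array([[ 0.22518992, -0.92082473, -0.31838862,  0.21091545],
       [-0.97431298, -0.21347315, -0.07171771, -0.54084908],
       [-0.00192799,  0.32636027, -0.94524349,  0.37274494],
       [ 0.        ,  0.        ,  0.        ,  1.        ]])}
```

View pics/side0.png

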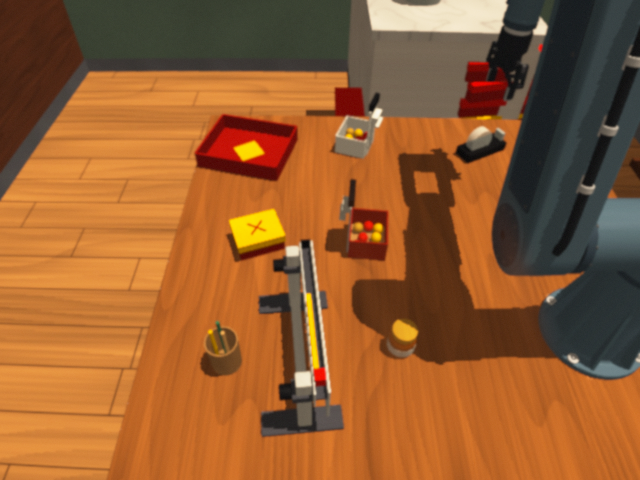

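View pics/top0.png

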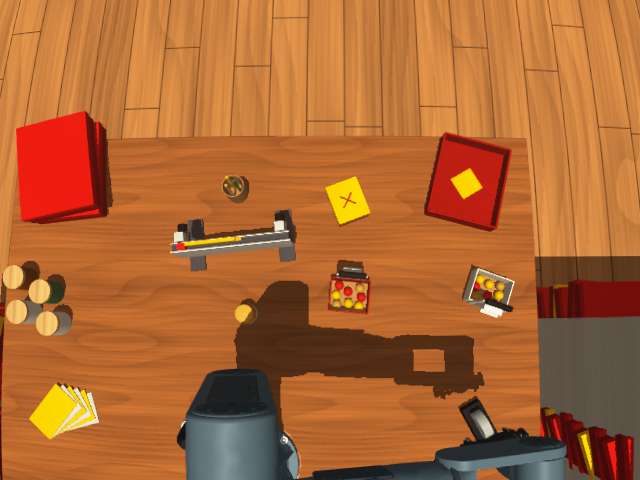

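View pics/wrist0.png

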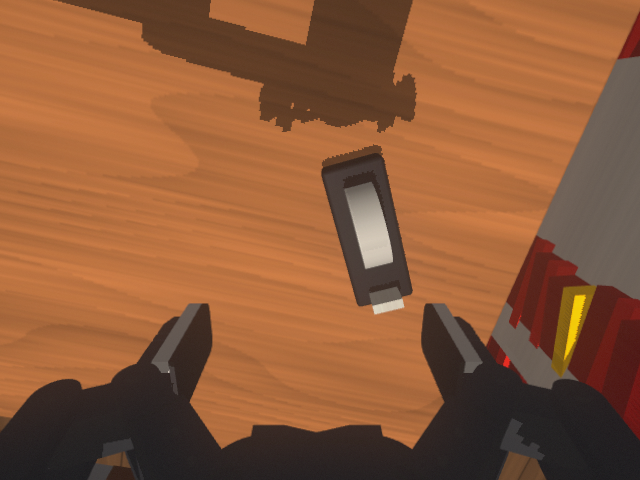

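```bash
cat > h.py <<'E'
import numpy as np,cv2
from bench import *
from scipy.spatial.transform import Rotation as R
def rot(o): w,x,y,z=o["eef_rot"]; return R.from_quat([x,y,z,w])
def ray(n,uv,m=None):
    m=m or camera_model(n)
    p=cv2.undistortPoints(np.array([[uv]],float),m["K"],m["distortion"])[0,0]
    T=np.array(m["pose"]); d=T[:3,:3]@np.array([p[0],p[1],1]); return T[:3,3],d
def onz(n,uv,z,m=None):
    c,d=ray(n,uv,m); return c+d*(z-c[2])/d[2]
def tri(a,b):
    (c1,d1),(c2,d2)=a,b; d1=d1/np.linalg.norm(d1); d2=d2/np.linalg.norm(d2)
    A=np.stack([d1,-d2],1); s=np.linalg.lstsq(A,c2-c1,rcond=None)[0]
    p,q=c1+s[0]*d1,c2+s[1]*d2; return (p+q)/2,np.linalg.norm(p-q)
def proj(n,P,m=None):
    m=m or camera_model(n); T=np.linalg.inv(m["pose"])
    return cv2.projectPoints(np.atleast_2d(np.array(P,float)),cv2.Rodrigues(T[:3,:3])[0],T[:3,3],m["K"],m["distortion"])[0][:,0]
def crop(img,x0,y0,w,h,k,name):
    cv2.imwrite(name,cv2.resize(img[y0:y0+h,x0:x0+w],None,fx=k,fy=k,interpolation=cv2.INTER_CUBIC))
E
python3 - <<'E'
from h import *
t=cv2.imread("pics/top0.png"); s=cv2.imread("pics/side0.png")
crop(t,160,195,150,85,5,"pics/t_rail.png"); crop(t,310,245,90,80,7,"pics/t_bin.png")
crop(s,320,170,90,100,6,"pics/s_bin.png"); crop(s,250,230,110,210,2.8,"pics/s_rail.png")
E
```

```text
(no output)
```

View pics/t_rail.png

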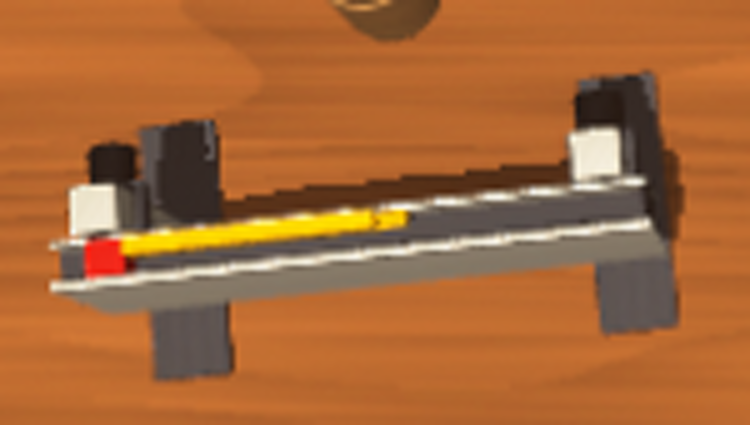

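View pics/t_bin.png

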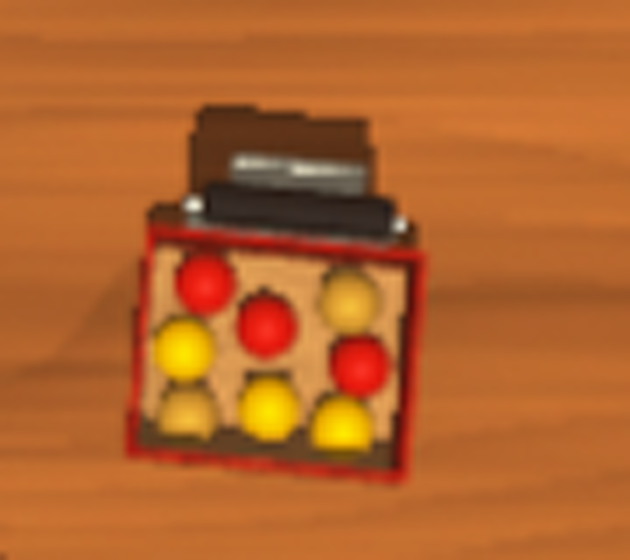

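View pics/s_bin.png

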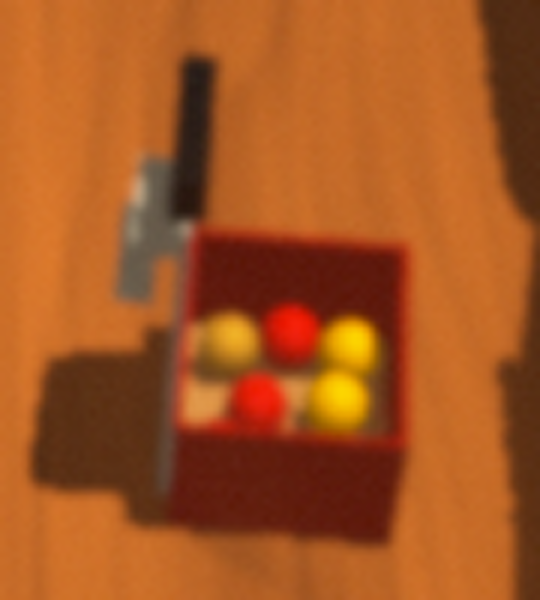

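View pics/s_rail.png

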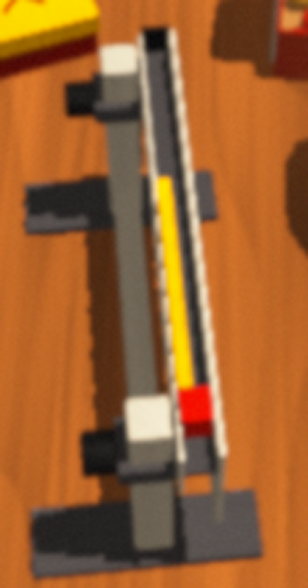

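```bash
python3 - <<'E'
from h import *
T=lambda x,y:(160+(x+.5)/5-.5,195+(y+.5)/5-.5); S=lambda x,y:(250+(x+.5)/2.8-.5,230+(y+.5)/2.8-.5)
# lip (front) & back wall ends
L={}
for n,a,b in[("lip-",T(650,224),S(173,32)),("lip+",T(52,287),S(223,455)),("back-",T(645,182),S(141,36)),("back+",T(52,246),S(181,460)),("stopL",T(86,242),S(180,388)),("kbar end",T(408,217),S(165,178))]:
    p,e=tri(ray("top",a),ray("side",b)); L[n]=p; print(n,p.round(4),round(e,4))
d=L["lip+"]-L["lip-"]; print(np.linalg.norm(d),"yaw of y axis",np.degrees(np.arctan2(-d[0],d[1])))
B=lambda x,y:(310+(x+.5)/7-.5,245+(y+.5)/7-.5); SB=lambda x,y:(320+(x+.5)/6-.5,170+(y+.5)/6-.5)
for n,uv,z in[("grip TL",B(208,185),.172),("grip TR",B(392,200),.172),("grip BL",B(203,222),.172),("grip BR",B(392,238),.172),
 ("rim TL",B(150,232),.06),("rim TR",B(426,253),.06),("rim BL",B(130,455),.06),("rim BR",B(405,480),.06)]: print(n,onz("top",uv,z).round(4))
for n,uv,z in[("grip far",SB(199,60),.172),("sgrip near",SB(187,205),.172),("rim",SB(195,235),.06),("rim",SB(410,245),.06),("rim",SB(180,425),.06),("rim",SB(408,440),.06)]: print("side",n,onz("side",uv,z).round(4))
for n,uv,z in[("jar",(246,312),.07),("gift",(348,201),.052),("cup",(235,186),.1)]: print(n,onz("top",uv,z).round(4))
E
```

```text
lip- [ 0.6021 -0.0967  0.1736] 0.0016
lip+ [0.569  0.2103 0.1751] 0.0012
back- [ 0.6243 -0.0937  0.1722] 0.001
back+ [0.5913 0.2123 0.172 ] 0.0
stopL [0.5906 0.1845 0.2012] 0.0035
kbar end [0.6052 0.027  0.1734] 0.0022
0.308702233549271 yaw of y axis 6.157906221229338
grip TL [ 0.5231 -0.2226  0.172 ]
grip TR [ 0.5178 -0.2885  0.172 ]
grip BL [ 0.5098 -0.2208  0.172 ]
grip BR [ 0.5042 -0.2884  0.172 ]
rim TL [ 0.5154 -0.2016  0.06  ]
rim TR [ 0.5073 -0.3095  0.06  ]
rim BL [ 0.4286 -0.194   0.06  ]
rim BR [ 0.4191 -0.3007  0.06  ]
side grip far [ 0.5119 -0.2832  0.172 ]
side sgrip near [ 0.5195 -0.2051  0.172 ]
side rim [ 0.5054 -0.3029  0.06  ]
side rim [ 0.4176 -0.2989  0.06  ]
side rim [ 0.5154 -0.1993  0.06  ]
side rim [ 0.4283 -0.1932  0.06  ]
jar [0.4206 0.028  0.07  ]
gift [ 0.7327 -0.249   0.052 ]
cup [0.7634 0.063  0.1   ]
```

```bash
cat >> h.py <<'E'
def plan(target,xdir_yaw,ydown=True):
    "rotate first, then shift, printing tool-frame numbers. xdir_yaw = world yaw(deg) of tool x"
    o=get_obs(); Rc=rot(o); 
    X=np.array([np.cos(np.radians(xdir_yaw)),np.sin(np.radians(xdir_yaw)),0]); Y=np.array([0,0,-1.])
    Rt=R.from_matrix(np.stack([X,Y,np.cross(X,Y)],1))
    rv=np.degrees((Rc.inv()*Rt).as_rotvec()); d=np.array(target)-o["eef_pos"]
    print("pos",o["eef_pos"].round(4),"toolx yaw",np.degrees(np.arctan2(*Rc.as_matrix()[[1,0],0])).round(2),"F",o["wrist_force"].round(2),"open",round(o["opening"],3),"t",round(o["time_s"],2))
    print("world d mm",(d*1e3).round(1),"turn deg (tool)",rv.round(2),"shift mm in final frame",(Rt.inv().apply(d)*1e3).round(1),"in current",(Rc.inv().apply(d)*1e3).round(1))
E
python3 - <<'E'
from h import *
plan([.5145,-.255,.23],-4.3); plan([.5145,-.255,.23],175.7)
T=lambda x,y:(160+(x+.5)/5-.5,195+(y+.5)/5-.5); S=lambda x,y:(250+(x+.5)/2.8-.5,230+(y+.5)/2.8-.5)
for a,b in[(T(95,186),S(148,398)),(T(118,232),S(166,455)),(T(596,130),S(118,46))]: print(tri(ray("top",a),ray("side",b)))
print(get_obs()["q"])
E
```

```text
pos [ 0.1293 -0.5598  0.2306] toolx yaw -77.0 F [-0.24  0.24 -0.5 ] open 0.996 t 0.15
world d mm [385.2 304.8  -0.6] turn deg (tool) [-6.00e-02 -7.27e+01 -6.00e-02] shift mm in final frame [361.3   0.6 332.9] in current [-210.4    1.   443.9]
pos [ 0.1293 -0.5598  0.2306] toolx yaw -77.0 F [-0.24  0.24 -0.5 ] open 0.996 t 0.15
world d mm [385.2 304.8  -0.6] turn deg (tool) [ 6.000e-02  1.073e+02 -7.000e-02] shift mm in final frame [-361.3    0.6 -332.9] in current [-210.4    1.   443.9]
(array([0.61430447, 0.18504787, 0.19262752]), np.float64(0.0092650018885175))
(array([0.60262928, 0.19129531, 0.13031834]), np.float64(0.00522979508028312))
(array([ 0.643024  , -0.06975623,  0.19056764]), np.float64(0.009807171207732893))
[-1.55031288e+00  1.81417221e-01  1.60778109e+00 -1.30560433e-05
  1.35380371e+00 -2.06323941e-01]
```

```bash
python3 - <<'E'
import numpy as np
for i in range(12):
    a=np.radians(115.3-6.06*i); print(round(40.9*np.cos(a)),round(40.9*np.sin(a)))
E
```

```text
-17 37
-13 39
-9 40
-5 41
-1 41
4 41
8 40
12 39
16 38
20 36
24 33
27 31
```

```bash
python3 -m jog '[[-17,0,37,0,-6.06,0,-1],[-13,0,39,0,-6.06,0,-1],[-9,0,40,0,-6.06,0,-1],[-5,0,41,0,-6.06,0,-1],[-1,0,41,0,-6.06,0,-1],[4,0,41,0,-6.06,0,-1],[8,0,40,0,-6.06,0,-1],[12,0,39,0,-6.06,0,-1]]' && python3 -m jog '[[16,0,38,0,-6.06,0,-1],[20,0,36,0,-6.06,0,-1],[24,0,33,0,-6.06,0,-1],[20,0,24,0,-6.06,0,-1],[0,0,0,0,0,0,-1]]'; python3 - <<'E'
from h import *
plan([.5145,-.255,.23],-4.3)
cv2.imwrite("pics/w1.png",camera("wrist"))
g=[.5145,-.255,.160]; print(proj("wrist",[[.5145+.0,-.255,.172]]))
E
```

```text
time_s: 0.82
eef_pos: [0.389, -0.3569, 0.2312]
eef_rot: [0.686, -0.686, 0.172, -0.172]
wrist_force: [0.3, -1.3, 0.5]
opening: 0.999
time_s: 1.23
eef_pos: [0.5121, -0.2579, 0.231]
eef_rot: [0.707, -0.706, 0.022, -0.023]
wrist_force: [-0.8, 0.4, -0.2]
opening: 1.0
pos [ 0.5121 -0.2579  0.231 ] toolx yaw -3.68 F [-0.81  0.4  -0.19] open 1.0 t 1.23
world d mm [ 2.4  2.9 -1. ] turn deg (tool) [-0.11  0.62  0.07] shift mm in final frame [2.2 1.  3.1] in current [2.2 1.  3.1]
[[323.99846892 246.13928244]]
```

View pics/w1.png

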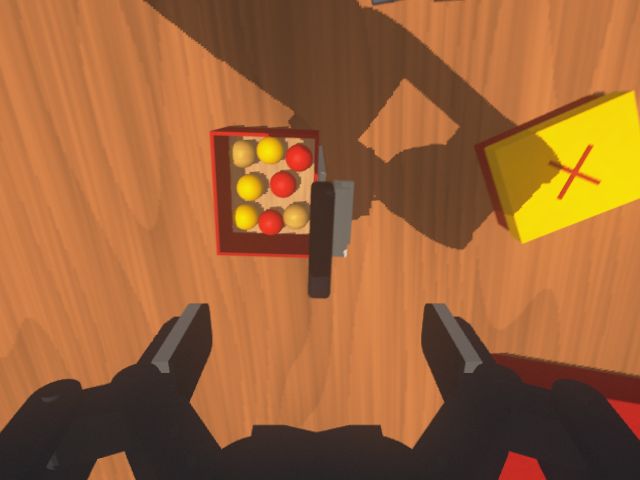

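```bash
python3 - <<'E'
from h import *
im=cv2.imread("pics/w1.png"); crop(im,280,170,100,150,4,"pics/w1c.png")
hsv=cv2.cvtColor(im,cv2.COLOR_BGR2HSV)
P=[onz("wrist",uv,.172) for uv in [(312,182),(334,182),(329.5,292),(308.5,292)]]
for p in P:print(p.round(4))
print(np.mean(P,0))
E
```

```text
[ 0.5103 -0.2167  0.172 ]
[ 0.5223 -0.2176  0.172 ]
[ 0.516  -0.2852  0.172 ]
[ 0.5032 -0.2843  0.172 ]
[ 0.51295049 -0.25094933  0.172     ]
```

View pics/w1c.png

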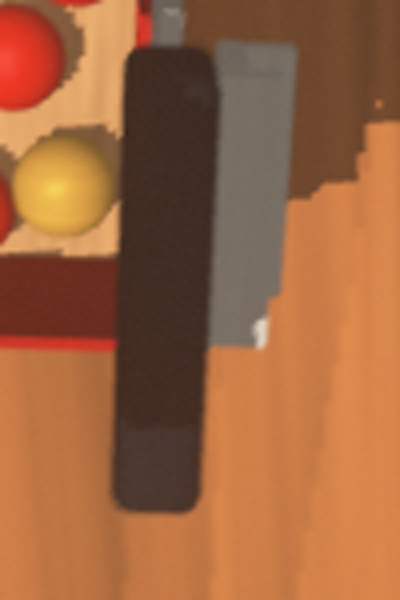

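```bash
python3 -m jog '[[1.2,0,2.9,0,1.3,0,-1],[0,30,0,0,0,0,-1],[0,30,0,0,0,0,-1],[0,20,0,0,0,0,-1],[0,9.5,0,0,0,0,-1],[0,0,0,0,0,0,-1]]'; python3 - <<'E'
from h import *
plan([.5135,-.255,.1413],-5)
cv2.imwrite("pics/w2.png",camera("wrist"))
E
```

```text
time_s: 1.78
eef_pos: [0.5078, -0.259, 0.139]
eef_rot: [0.707, -0.705, 0.037, -0.034]
wrist_force: [-0.3, 0.2, 0.3]
opening: 0.997
pos [ 0.5078 -0.259   0.139 ] toolx yaw -5.69 F [-0.31  0.22  0.31] open 0.997 t 1.78
world d mm [5.7 4.  2.3] turn deg (tool) [-0.16 -0.69 -0.27] shift mm in final frame [ 5.3 -2.3  4.5] in current [ 5.2 -2.3  4.6]
```

View pics/w2.png

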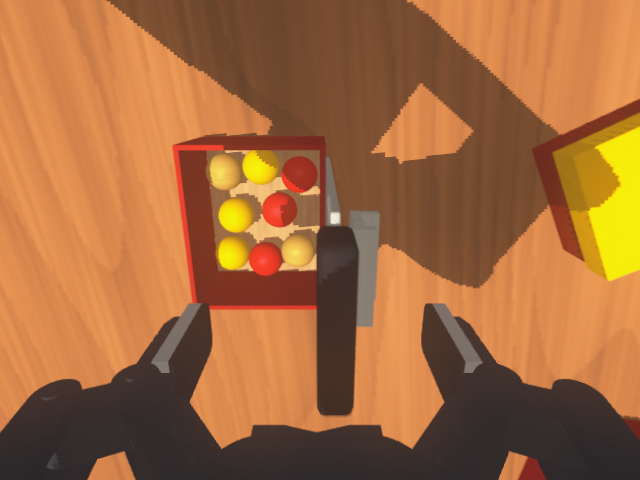

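```bash
python3 -m jog '[[5.3,-2.3,4.5,0,-0.7,0,-1],[0,0,0,0,0,0,-1]]'; python3 - <<'E'
from h import *
plan([.5135,-.255,.1413],-5)
im=camera("wrist");cv2.imwrite("pics/w3.png",im); 
E
```

```text
time_s: 2.0
eef_pos: [0.5175, -0.2562, 0.1466]
eef_rot: [-0.706, 0.707, -0.029, 0.031]
wrist_force: [0.6, 0.5, 1.3]
opening: 1.0
pos [ 0.5175 -0.2562  0.1466] toolx yaw -4.86 F [0.65 0.53 1.27] open 1.0 t 2.0
world d mm [-4.   1.2 -5.3] turn deg (tool) [0.11 0.14 0.21] shift mm in final frame [-4.1  5.3  0.8] in current [-4.1  5.2  0.8]
```

View pics/w3.png

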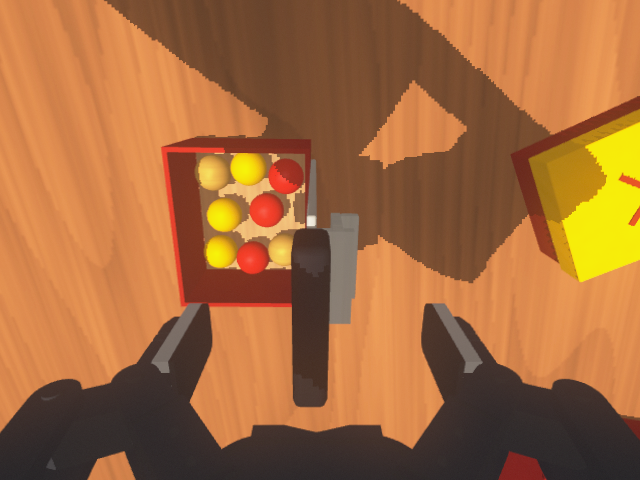

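```bash
for i in 1 2 3; do python3 -m jog '[[0,0,0,0,0,0,-1],[0,0,0,0,0,0,-1]]' | head -2; done
```

```text
time_s: 2.22
eef_pos: [0.5162, -0.2557, 0.1451]
time_s: 2.38
eef_pos: [0.5158, -0.2555, 0.1443]
time_s: 2.55
eef_pos: [0.5157, -0.2555, 0.1441]
```

```bash
python3 -m jog '[[-1.1,1.4,0.3,0,0,0,-1],[-1.1,1.4,0.3,0,0,0,-1],[0,0,0,0,0,0,-1],[0,0,0,0,0,0,-1],[0,0,0,0,0,0,-1],[0,0,0,0,0,0,-1],[0,0,0,0,0,0,-1]]'; python3 - <<'E'
from h import *
plan([.5135,-.255,.1413],-5)
im=camera("wrist");cv2.imwrite("pics/w4.png",im); 
E
```

```text
time_s: 3.13
eef_pos: [0.5136, -0.2547, 0.1413]
eef_rot: [-0.706, 0.706, -0.03, 0.03]
wrist_force: [-1.1, 1.6, 0.4]
opening: 1.002
pos [ 0.5136 -0.2547  0.1413] toolx yaw -4.89 F [-1.1   1.6   0.44] open 1.002 t 3.13
world d mm [-0.1 -0.3 -0. ] turn deg (tool) [0.   0.11 0.01] shift mm in final frame [-0.1  0.  -0.3] in current [-0.1  0.  -0.3]
```

View pics/w4.png

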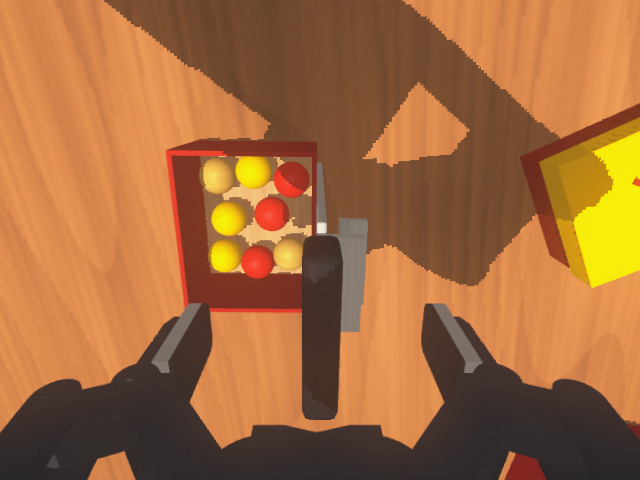

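```bash
python3 -m jog '[[1.2,0,0,0,0,0,-1],[0,0,0,0,0,0,-1],[0,0,0,0,0,0,0],[0,0,0,0,0,0,0.5],[0,0,0,0,0,0,1],[0,0,0,0,0,0,1],[0,0,0,0,0,0,1],[0,0,0,0,0,0,1]]' && python3 -m jog '[[0,0,0,0,0,0,1],[0,0,0,0,0,0,1],[0,0,0,0,0,0,1],[0,0,0,0,0,0,1],[0,0,0,0,0,0,1]]'; python3 - <<'E'
from h import *
plan([.5135,-.255,.1413],-5)
im=camera("wrist");cv2.imwrite("pics/w5.png",im); 
E
```

```text
time_s: 3.85
eef_pos: [0.5149, -0.2548, 0.1414]
eef_rot: [0.706, -0.706, 0.03, -0.03]
wrist_force: [3.1, 2.4, 0.7]
opening: 0.154
time_s: 4.27
eef_pos: [0.5149, -0.2548, 0.1413]
eef_rot: [-0.706, 0.706, -0.03, 0.03]
wrist_force: [2.2, -0.0, -0.4]
opening: 0.15
pos [ 0.5149 -0.2548  0.1413] toolx yaw -4.88 F [ 2.18 -0.04 -0.44] open 0.15 t 4.27
world d mm [-1.4 -0.2 -0. ] turn deg (tool) [0.   0.12 0.01] shift mm in final frame [-1.3  0.  -0.3] in current [-1.3  0.  -0.3]
```

View pics/w5.png

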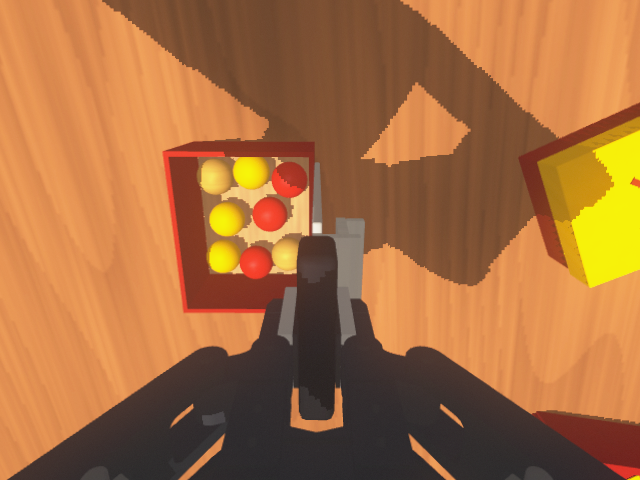

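```bash
python3 -m jog '[[0,-4,0,0,0,0,1],[0,-8,0,0,0,0,1],[0,-15,0,0,0,0,1],[0,-20,0,0,0,0,1],[0,-25,0,0,0,0,1],[0,-20,0,0,0,0,1],[0,-12,0,0,0,0,1],[0,-6,0,0,0,0,1]]' && python3 -m jog '[[0,0,0,0,0,0,1],[0,0,0,0,0,0,1],[0,0,0,0,0,0,1],[0,0,0,0,0,0,1]]'; python3 - <<'E'
from h import *
lm=np.array([.6021,-.0967]);lp=np.array([.569,.2103]); d=lp-lm; ey=d/np.linalg.norm(d); ex=np.array([ey[1],-ey[0]])
O=(lm+.150*ey+lp-.160*ey)/2-.002*ex; print("O",O,"ey",ey)
g=O-.004*ex-.085*ey; print("grip target",g)
plan([*g,.2513],np.degrees(np.arctan2(ex[1],ex[0])))
cv2.imwrite("pics/w6.png",camera("wrist")); cv2.imwrite("pics/s6.png",camera("side"))
E
```

```text
time_s: 4.98
eef_pos: [0.5153, -0.2553, 0.2537]
eef_rot: [-0.706, 0.707, -0.029, 0.031]
wrist_force: [-0.0, 0.9, -3.8]
opening: 0.153
time_s: 5.32
eef_pos: [0.514, -0.2543, 0.2496]
eef_rot: [0.707, -0.706, 0.031, -0.029]
wrist_force: [0.4, 0.7, -3.6]
opening: 0.154
O [0.58409751 0.05161442] ey [-0.10719633  0.99423787]
grip target [ 0.58923224 -0.03332459]
pos [ 0.514  -0.2543  0.2496] toolx yaw -4.89 F [ 0.42  0.7  -3.63] open 0.154 t 5.32
world d mm [ 75.2 220.9   1.7] turn deg (tool) [ -0.11 -11.04  -0.13] shift mm in final frame [ 98.4  -1.7 211.6] in current [ 56.1  -1.5 226.6]
```

View pics/s6.png

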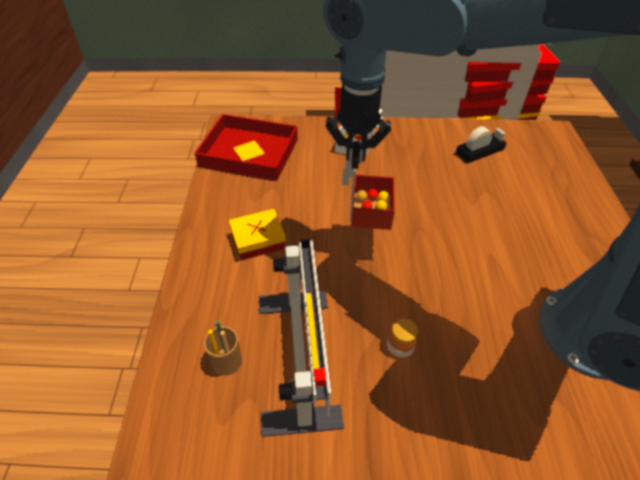

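```bash
python3 -m jog '[[0,0,0,0,-1.5,0,1],[0,-2,0,0,-3,0,1],[0,0,0,0,-3,0,1],[0,0,5,0,-2.5,0,1],[3,0,10,0,-1,0,1],[6,0,20,0,0,0,1],[9,0,30,0,0,0,1],[9,0,30,0,0,0,1]]' && python3 -m jog '[[9,0,30,0,0,0,1],[9,0,30,0,0,0,1],[9,0,25,0,0,0,1],[6,0,17,0,0,0,1],[3,0,10,0,0,0,1],[0,0,5,0,0,0,1],[0,0,0,0,0,0,1],[0,0,0,0,0,0,1]]' && python3 -m jog '[[0,0,0,0,0,0,1],[0,0,0,0,0,0,1],[0,0,0,0,0,0,1]]'; python3 - <<'E'
from h import *
plan([.5892,-.0333,.2513],6.16)
w=camera("wrist");cv2.imwrite("pics/w7.png",w); s=camera("side"); crop(s,240,180,160,220,2.7,"pics/s7.png"); cv2.imwrite("pics/s7f.png",s)
E
```

```text
time_s: 6.08
eef_pos: [0.5319, -0.1563, 0.2528]
eef_rot: [0.706, -0.706, -0.037, 0.037]
wrist_force: [0.5, 0.2, -4.1]
opening: 0.149
time_s: 6.75
eef_pos: [0.5551, -0.0378, 0.2532]
eef_rot: [-0.706, 0.706, 0.037, -0.038]
wrist_force: [0.4, -0.1, -3.4]
opening: 0.152
time_s: 7.0
eef_pos: [0.5552, -0.0383, 0.2533]
eef_rot: [-0.706, 0.706, 0.037, -0.037]
wrist_force: [0.4, 0.1, -4.0]
opening: 0.153
pos [ 0.5552 -0.0383  0.2533] toolx yaw 6.03 F [ 0.39  0.06 -4.05] open 0.153 t 7.0
world d mm [34.  5. -2.] turn deg (tool) [ 0.01 -0.13 -0.  ] shift mm in final frame [34.3  2.   1.3] in current [34.3  2.   1.4]
```

View pics/s7.png

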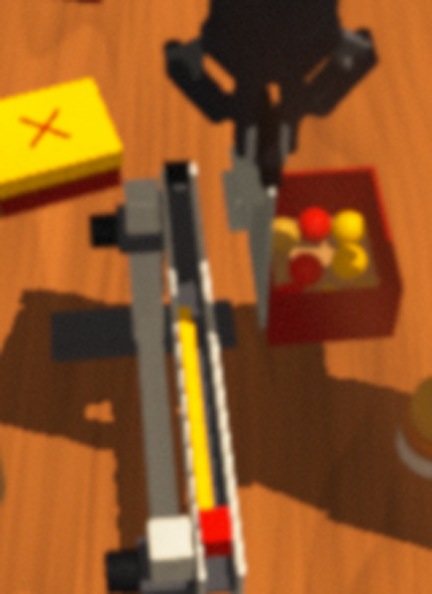

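View pics/w7.png

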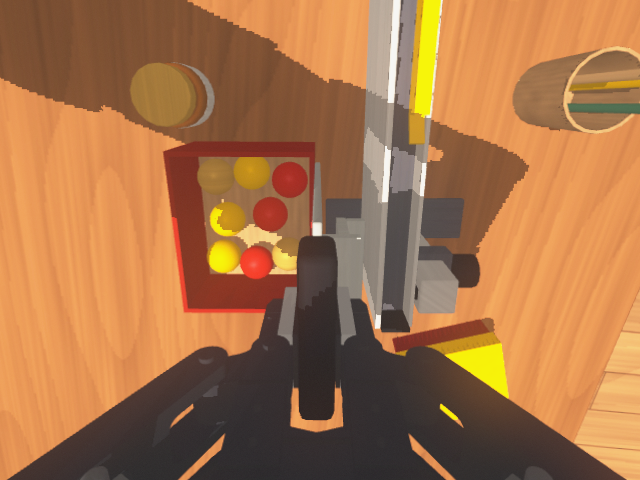

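```bash
cat >> h.py <<'E'
O=np.array([0.58410,0.05161,0]); EY=np.array([-.10720,.99424,0]); EX=np.array([.99424,.10720,0]); EZ=np.array([0,0,1.])
def st(x,y,z): return O+EX*x/1e3+EY*y/1e3+EZ*z/1e3
def binp(o,x,y,z):
    "bin point (mm) to world, nominal grasp"
    M=rot(o).as_matrix(); g=o["eef_pos"]-M[:,1]*grip_point_offset; X=M[:,0];Z=-M[:,1];Y=M[:,2]
    return g+X*(x-47)/1e3+Y*y/1e3+Z*(z-160)/1e3
E
cat > ov.py <<'E'
from h import *
import sys
def overlay(n,im,o,gz):
    im=cv2.resize(im,None,fx=1.25,fy=1.25)
    def L(pts,c):
        p=proj(n,pts); p=((p+.5)*1.25-.5)*16
        cv2.polylines(im,[p.astype(int)],False,c,1,cv2.LINE_AA,4)
    for x,z in((0,20),(4,20),(23,18),(26,18)): L([st(x,y,gz+z) for y in(-150,-60,30,160)],(0,255,0))
    B=lambda *a:binp(o,*a)
    L([B(40,-35,172),B(54,-35,172),B(54,35,172),B(40,35,172),B(40,-35,172)],(255,255,0))
    L([B(49,-25,126),B(62,-25,126),B(62,25,126),B(49,25,126)],(255,0,255))
    L([B(72,-25,101),B(72,25,101)],(255,0,255))
    L([B(-45,-55,60),B(45,-55,60),B(45,55,60),B(-45,55,60),B(-45,-55,60)],(255,128,0))
    return im
E
python3 - <<'E'
from ov import *
o=get_obs()
a=overlay("wrist",cv2.imread("pics/w7.png"),o,154.3); cv2.imwrite("pics/w7o.png",a)
b=overlay("side",cv2.imread("pics/s7f.png"),o,154.3); crop(b,300,225,200,275,2.1,"pics/s7o.png")
E
```

```text
(no output)
```

View pics/w7o.png

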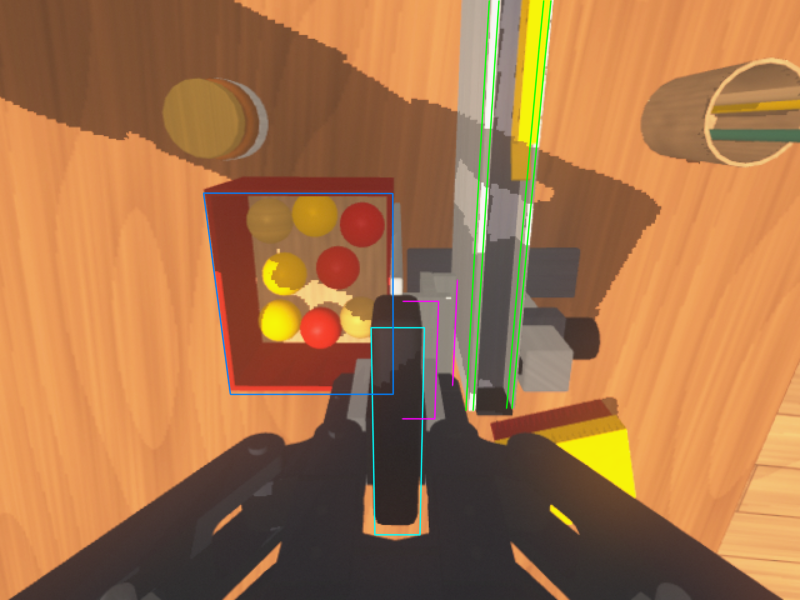

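View pics/s7o.png

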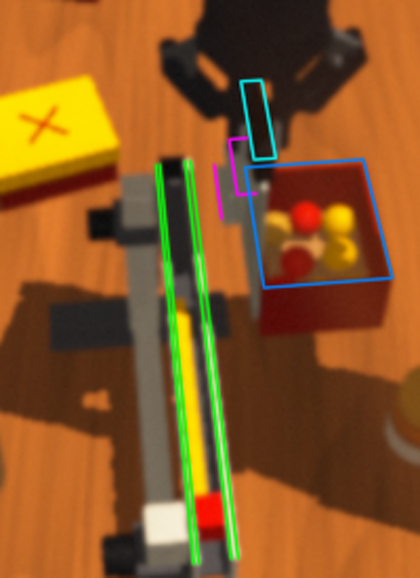

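```bash
python3 -m jog '[[3,0,0,0,-0.1,0,1],[6,0,0,0,0,0,1],[8,0,0.5,0,0,0,1],[8,0,0.8,0,0,0,1],[6,0,0,0,0,0,1],[3.3,0,0,0,0,0,1],[0,0,0,0,0,0,1],[0,0,0,0,0,0,1]]' && python3 -m jog '[[0,0,0,0,0,0,1],[0,0,0,0,0,0,1],[0,0,0,0,0,0,1]]'; python3 - <<'E'
from ov import *
plan([.5892,-.0333,.2513],6.16)
o=get_obs(); w=camera("wrist"); cv2.imwrite("pics/w8o.png",overlay("wrist",w,o,154.3)); cv2.imwrite("pics/w8.png",w)
s=camera("side"); crop(s,260,190,120,110,6,"pics/s8.png"); b=overlay("side",s,o,154.3); crop(b,325,235,150,140,4.2,"pics/s8o.png")
E
```

```text
time_s: 7.77
eef_pos: [0.5893, -0.0322, 0.253]
eef_rot: [0.706, -0.706, -0.038, 0.039]
wrist_force: [-0.5, -0.0, -3.2]
opening: 0.154
time_s: 8.02
eef_pos: [0.5891, -0.0323, 0.2534]
eef_rot: [-0.706, 0.706, 0.038, -0.038]
wrist_force: [0.5, -0.2, -4.4]
opening: 0.155
pos [ 0.5891 -0.0323  0.2534] toolx yaw 6.21 F [ 0.52 -0.2  -4.38] open 0.155 t 8.02
world d mm [ 0.1 -1.  -2.1] turn deg (tool) [ 0.    0.05 -0.  ] shift mm in final frame [ 0.   2.1 -1. ] in current [ 0.   2.1 -1. ]
```

View pics/w8o.png

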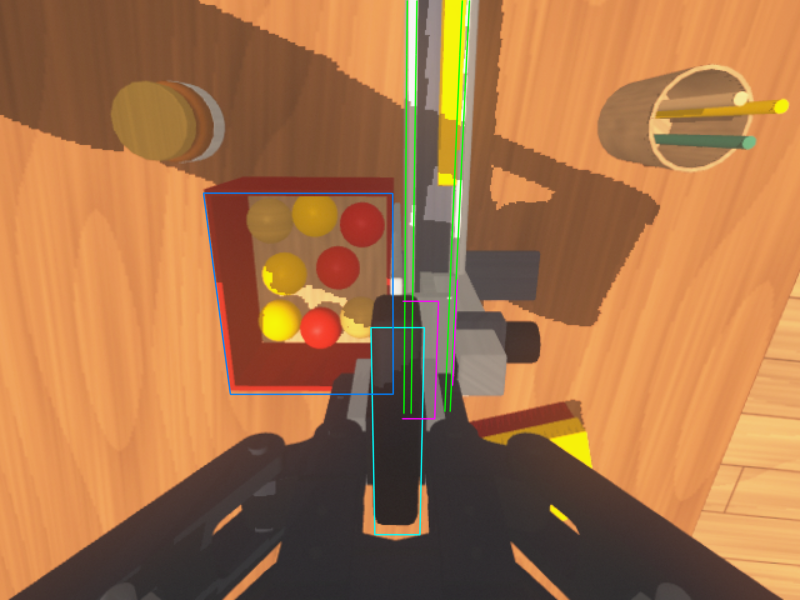

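View pics/s8.png

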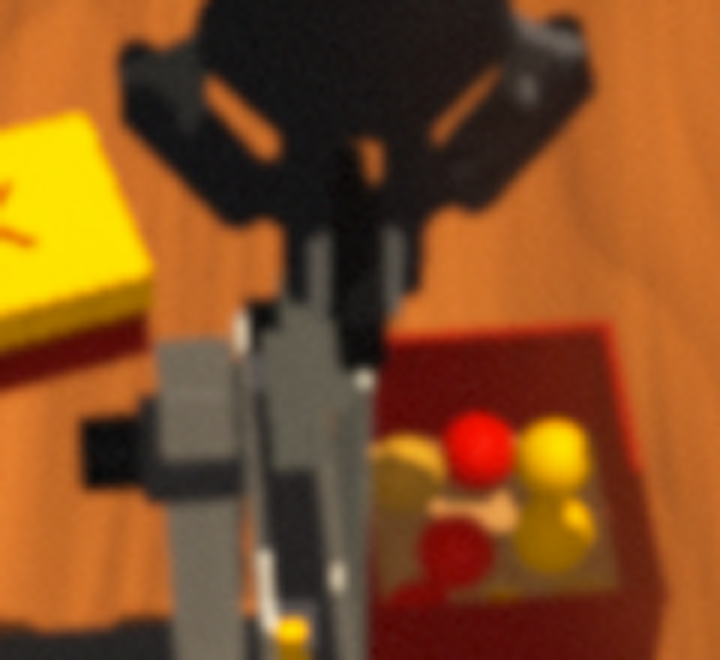

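View pics/s8o.png

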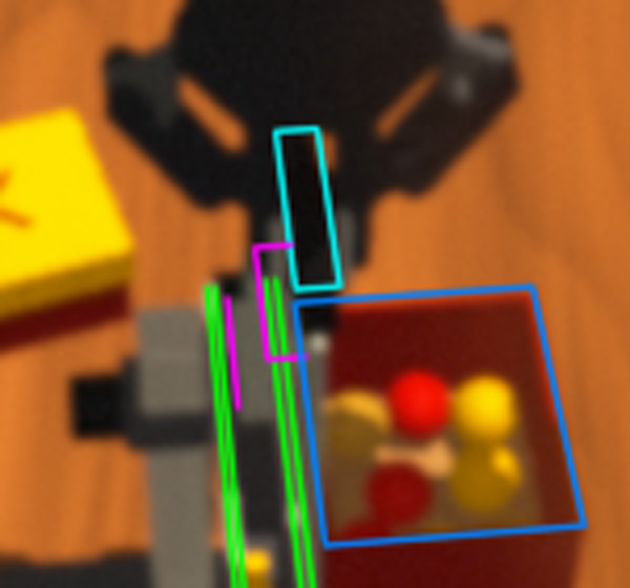

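```bash
python3 -m jog '[[0,3,0,0,0,0,1],[0,6,0,0,0,0,1],[0,8,0,0,0,0,1],[0,6,0,0,0,0,1],[0,3,0,0,0,0,1],[0,0,0,0,0,0,1],[0,0,0,0,0,0,1]]' && python3 -m jog '[[0,0,0,0,0,0,1],[0,0,0,0,0,0,1],[0,0,0,0,0,0,1]]'; python3 - <<'E'
from ov import *
plan([.5892,-.0333,.2006],6.16)
o=get_obs(); w=camera("wrist"); a=overlay("wrist",w,o,154.3); crop(w,270,160,140,130,5,"pics/w9.png")
s=camera("side"); crop(s,260,190,120,110,6,"pics/s9.png")
E
```

```text
time_s: 8.7
eef_pos: [0.5891, -0.0323, 0.2268]
eef_rot: [0.706, -0.706, -0.038, 0.039]
wrist_force: [0.1, -0.2, -4.0]
opening: 0.158
time_s: 8.95
eef_pos: [0.5895, -0.0324, 0.2277]
eef_rot: [-0.706, 0.706, 0.039, -0.038]
wrist_force: [-0.2, 0.2, -4.0]
opening: 0.156
pos [ 0.5895 -0.0324  0.2277] toolx yaw 6.22 F [-0.15  0.22 -4.  ] open 0.156 t 8.95
world d mm [ -0.3  -0.9 -27.1] turn deg (tool) [0.01 0.06 0.04] shift mm in final frame [-0.4 27.1 -0.9] in current [-0.4 27.1 -0.9]
```

View pics/w9.png

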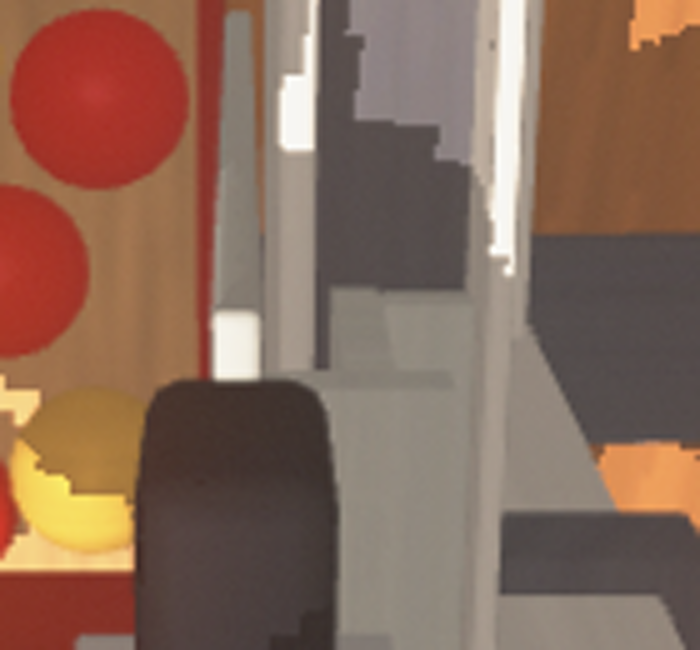

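View pics/s9.png

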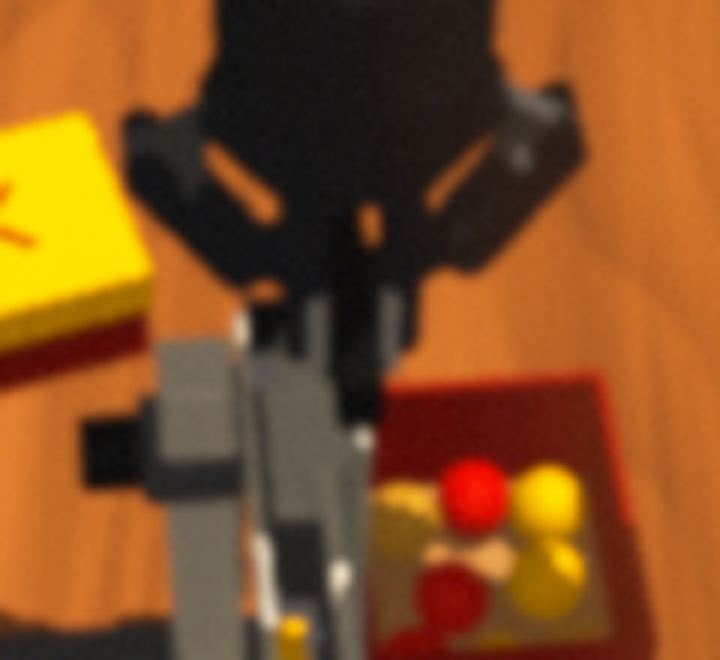

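```bash
python3 -m jog '[[0,2,0,0,0,0,1],[0,3,0,0,0,0,1],[0,4,0,0,0,0,1],[0,3,0,0,0,0,1],[0,2,0,0,0,0,1],[0,0,0,0,0,0,1],[0,0,0,0,0,0,1]]' && python3 -m jog '[[0,0,0,0,0,0,1],[0,0,0,0,0,0,1],[0,0,0,0,0,0,1]]'; python3 - <<'E'
from ov import *
plan([.5892,-.0333,.2006],6.16)
o=get_obs(); w=camera("wrist"); crop(w,270,160,140,130,5,"pics/w10.png")
E
```

```text
time_s: 9.63
eef_pos: [0.5892, -0.0323, 0.213]
eef_rot: [0.706, -0.706, -0.038, 0.038]
wrist_force: [0.3, -0.2, -3.2]
opening: 0.15
time_s: 9.88
eef_pos: [0.5894, -0.0323, 0.2135]
eef_rot: [-0.706, 0.706, 0.038, -0.038]
wrist_force: [0.2, 0.3, -3.9]
opening: 0.152
pos [ 0.5894 -0.0323  0.2135] toolx yaw 6.22 F [ 0.19  0.31 -3.86] open 0.152 t 9.88
world d mm [ -0.2  -1.  -12.9] turn deg (tool) [0.01 0.06 0.02] shift mm in final frame [-0.3 12.9 -0.9] in current [-0.3 12.9 -0.9]
```

View pics/w10.png

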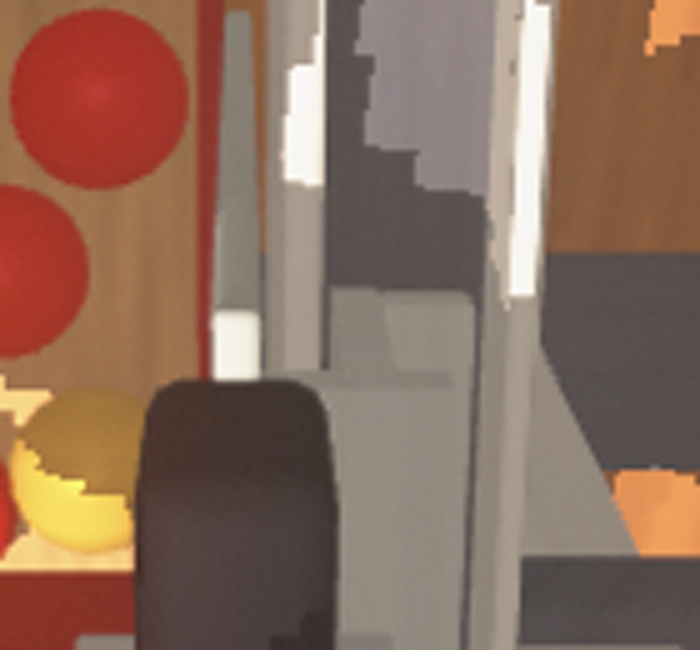

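```bash
python3 - <<'E'
from ov import *
o=get_obs(); q=lambda P:((proj("wrist",[P])[0]-[270,160]+.5)*5-.5).round(1)
g=154.3
for y in(-55,-40): print("lip 0,4 y",y,q(st(0,y,g+20)),q(st(4,y,g+20)),"back 23,26",q(st(23,y,g+18)),q(st(26,y,g+18)))
for z in(95,101,121,126): print("tongue x57,y25,z",z,q(binp(o,57,25,z)),"x62",q(binp(o,62,25,z)),"x72",q(binp(o,72,25,z)))
print("plate top corner x45/49",q(binp(o,45,40,140)),q(binp(o,49,40,140)))
t=binp(o,59.5,0,95)-O; print("toe in stand",t@EX,t@EY,t[2])
E
```

```text
lip 0,4 y -55 [275.1 285.7] [314.2 285.7] back 23,26 [497.2 280.3] [526.2 280.3]
lip 0,4 y -40 [276.5 141.8] [316.6 141.8] back 23,26 [504.4 137.6] [534.2 137.7]
tongue x57,y25,z 95 [332.  302.2] x62 [378.8 302.2] x72 [472.6 302.2]
tongue x57,y25,z 101 [334.9 319.6] x62 [383.1 319.7] x72 [479.7 319.7]
tongue x57,y25,z 121 [345.9 386.1] x62 [399.4 386.1] x72 [506.5 386.1]
tongue x57,y25,z 126 [349.1 405. ] x62 [404.1 405. ] x72 [514.2 405.1]
plate top corner x45/49 [215.1 293. ] [264.4 293. ]
toe in stand 0.008779190937094979 -0.08400146954658354 0.1672220794112147
```

```bash
sed -i 's/^O=np.array.*EX=np.array(\(.*\)); EZ/&/' h.py; cat >> h.py <<'E'
O=O+EX*.0011
E
python3 -m jog '[[0.4,1,0,0,0,0,1],[0.4,2,0,0,0,0,1],[0,2,0,0,0,0,1],[0,2,0,0,0,0,1],[0,1,0,0,0,0,1],[0,0,0,0,0,0,1],[0,0,0,0,0,0,1],[0,0,0,0,0,0,1]]' && python3 -m jog '[[0,0,0,0,0,0,1],[0,0,0,0,0,0,1]]'; python3 - <<'E'
from ov import *
plan([.5892,-.0333,.2006],6.16)
o=get_obs(); w=camera("wrist"); crop(w,270,160,140,130,5,"pics/w11.png")
t=binp(o,59.5,0,95)-O; print("toe in stand",t@EX,t@EY,t[2])
E
```

```text
time_s: 10.6
eef_pos: [0.5901, -0.0322, 0.2054]
eef_rot: [-0.706, 0.706, 0.038, -0.038]
wrist_force: [0.4, 0.5, -3.5]
opening: 0.153
time_s: 10.77
eef_pos: [0.5901, -0.0322, 0.2054]
eef_rot: [-0.706, 0.706, 0.038, -0.038]
wrist_force: [-0.4, -0.3, -4.1]
opening: 0.152
pos [ 0.5901 -0.0322  0.2054] toolx yaw 6.21 F [-0.4  -0.35 -4.12] open 0.152 t 10.77
world d mm [-0.9 -1.1 -4.8] turn deg (tool) [0.   0.05 0.01] shift mm in final frame [-1.   4.8 -1. ] in current [-1.   4.8 -1. ]
toe in stand 0.00841856374638958 -0.08397514637182925 0.15913220040765702
```

View pics/w11.png

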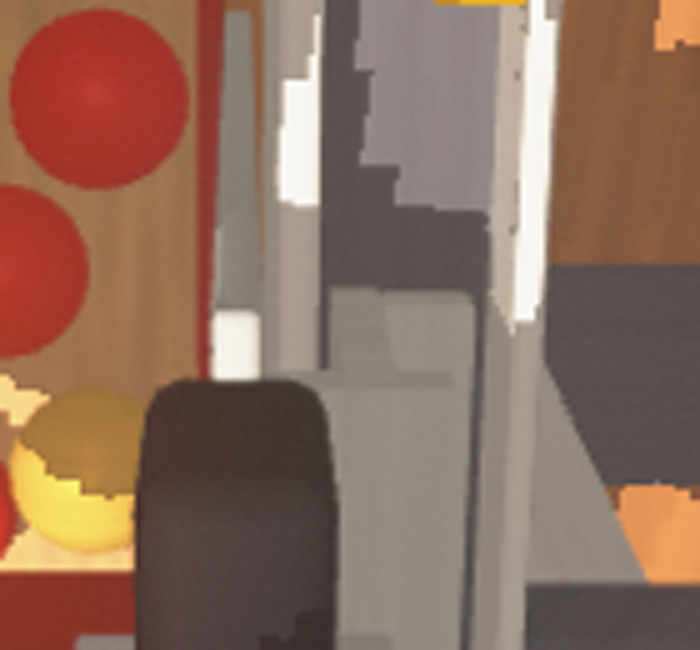

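Still free (Fz −4), hook in the groove. Feel down in half-millimetre steps.

```bash
python3 -m jog '[[0,0.7,0,0,0,0,1],[0,0.7,0,0,0,0,1],[0,0.6,0,0,0,0,1],[0,0,0,0,0,0,1],[0,0,0,0,0,0,1],[0,0,0,0,0,0,1]]'; python3 -m jog '[[0,0.5,0,0,0,0,1],[0,0.5,0,0,0,0,1],[0,0,0,0,0,0,1],[0,0,0,0,0,0,1],[0,0,0,0,0,0,1]]'
```

```text
time_s: 11.32
eef_pos: [0.5902, -0.0323, 0.2042]
eef_rot: [-0.706, 0.706, 0.039, -0.038]
wrist_force: [-3.0, 0.4, 5.8]
opening: 0.154
time_s: 11.73
eef_pos: [0.5903, -0.0323, 0.2043]
eef_rot: [-0.706, 0.706, 0.039, -0.038]
wrist_force: [-6.4, 1.6, 10.6]
opening: 0.156
```

```bash
python3 -m jog '[[0,-0.5,0,0,0,0,1],[0,0,0,0,0,0,1],[0,0,0,0,0,0,1],[0,0,0,0,0,0,1],[0,0,0,0,0,0,1]]'; python3 - <<'E'
from ov import *
plan([.5892,-.0333,.2006],6.16)
o=get_obs(); w=camera("wrist"); crop(w,270,160,140,130,5,"pics/w12.png")
s=camera("side"); crop(s,260,190,120,110,6,"pics/s12.png")
q=lambda P:((proj("wrist",[P])[0]-[270,160]+.5)*5-.5).round(1)
g=156
for y in(-55,-40): print("lip 0,4 y",y,q(st(0,y,g+20)),q(st(4,y,g+20)),"back 23,26",q(st(23,y,g+18)),q(st(26,y,g+18)))
E
```

```text
time_s: 12.15
eef_pos: [0.5903, -0.0323, 0.2042]
eef_rot: [-0.706, 0.706, 0.039, -0.038]
wrist_force: [-5.1, 0.7, 8.3]
opening: 0.154
pos [ 0.5903 -0.0323  0.2042] toolx yaw 6.22 F [-5.12  0.69  8.28] open 0.154 t 12.15
world d mm [-1.1 -1.  -3.6] turn deg (tool) [0.03 0.06 0.05] shift mm in final frame [-1.2  3.6 -0.9] in current [-1.2  3.6 -0.9]
lip 0,4 y -55 [279.5 318.3] [320.8 318.4] back 23,26 [514.2 312.3] [544.9 312.3]
lip 0,4 y -40 [281.  166.8] [323.5 166.9] back 23,26 [522.3 162.2] [553.8 162.2]
```

View pics/w12.png

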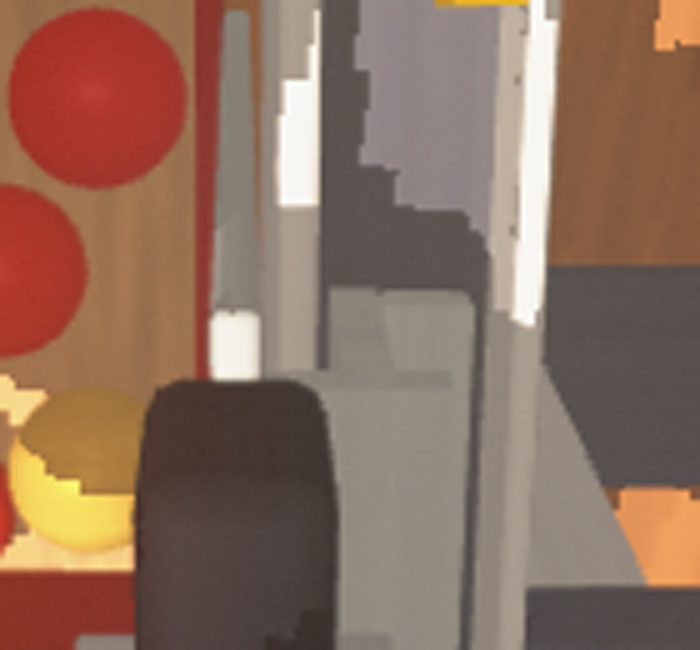

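View pics/s12.png

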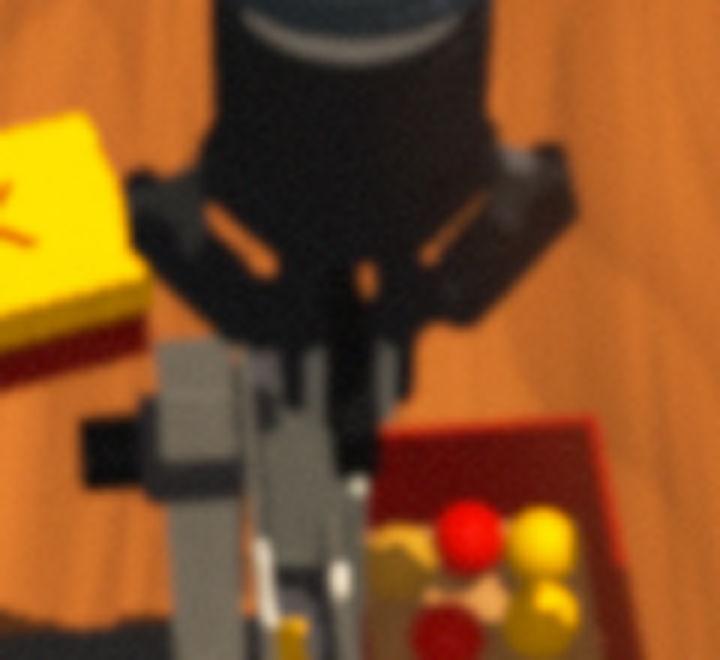

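```bash
python3 -m jog '[[0,-0.6,0,0,0,0,1],[0,-0.6,0,0,0,0,1],[0,-0.4,0,0,0,0,1],[0,0,0,0,0,0,1],[0,0,0,0,0,0,1],[0,0,0,0,0,0,1]]'; python3 -m jog '[[0,0,0,0,0,0,1],[0,0,0,0,0,0,1]]'
```

```text
time_s: 12.75
eef_pos: [0.5902, -0.0323, 0.2043]
eef_rot: [-0.706, 0.706, 0.038, -0.038]
wrist_force: [-0.7, -0.6, 0.1]
opening: 0.156
time_s: 12.92
eef_pos: [0.5901, -0.0322, 0.2043]
eef_rot: [-0.706, 0.706, 0.038, -0.038]
wrist_force: [0.1, 0.6, -0.4]
opening: 0.152
```

```bash
python3 -m jog '[[0,0,2,0,0,0,1],[0,0,4,0,0,0,1],[0,0,5,0,0,0,1],[0,0,5,0,0,0,1],[0,0,4,0,0,0,1],[0,0,2,0,0,0,1],[0,0,0,0,0,0,1],[0,0,0,0,0,0,1]]'; python3 -m jog '[[0,0,0,0,0,0,1],[0,0,0,0,0,0,1]]'; python3 - <<'E'
from ov import *
o=get_obs(); w=camera("wrist"); crop(w,270,130,140,130,5,"pics/w13.png")
t=binp(o,59.5,0,95)-O; print("toe in stand",t@EX,t@EY,t[2])
q=lambda P:((proj("wrist",[P])[0]-[270,130]+.5)*5-.5).round(1)
for g in(154.3,156,158):
  for y in(-40,0): print(g,"lip 0,4 y",y,q(st(0,y,g+20)),q(st(4,y,g+20)),"back 23,26",q(st(23,y,g+18)),q(st(26,y,g+18)))
E
```

```text
time_s: 13.58
eef_pos: [0.5875, -0.0094, 0.2043]
eef_rot: [0.707, -0.706, -0.038, 0.039]
wrist_force: [0.8, 1.4, -1.5]
opening: 0.152
time_s: 13.75
eef_pos: [0.5876, -0.0101, 0.2043]
eef_rot: [0.706, -0.706, -0.038, 0.038]
wrist_force: [-0.6, 1.5, -1.3]
opening: 0.154
toe in stand 0.008225777526703925 -0.0616517371436058 0.15795963128598609
154.3 lip 0,4 y -40 [281.7 532.7] [322.1 532.8] back 23,26 [511.3 526.2] [541.4 526.2]
154.3 lip 0,4 y 0 [286.  123.5] [329.6 123.6] back 23,26 [533.2 120.8] [565.6 120.9]
156 lip 0,4 y -40 [282.1 538.6] [322.9 538.7] back 23,26 [513.8 532. ] [544.1 532.1]
156 lip 0,4 y 0 [286.5 126. ] [330.5 126.1] back 23,26 [536.  123.3] [568.7 123.3]
158 lip 0,4 y -40 [282.6 545.7] [323.8 545.8] back 23,26 [516.7 539. ] [547.3 539. ]
158 lip 0,4 y 0 [287.1 129. ] [331.6 129.1] back 23,26 [539.4 126.2] [572.4 126.2]
```

View pics/w13.png

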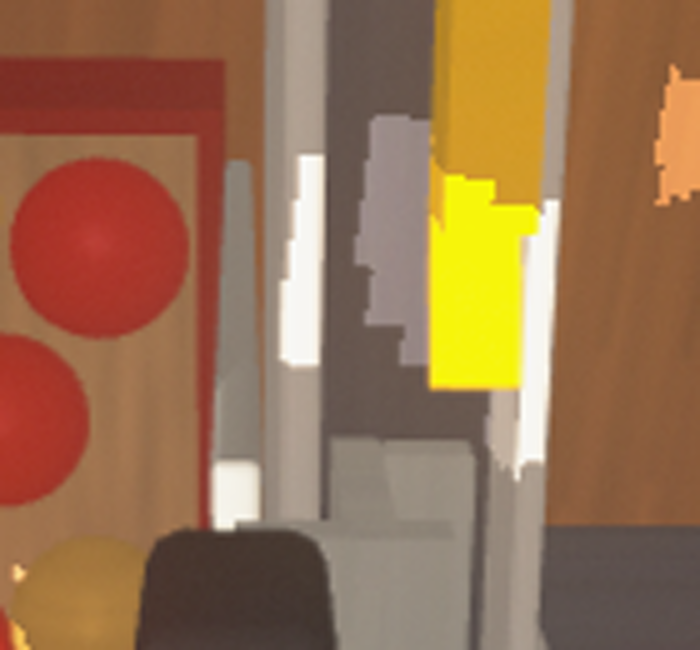

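```bash
python3 -m jog '[[0,0.2,2,0,0,0,1],[0,0,4,0,0,0,1],[0,0,5,0,0,0,1],[0,0,5,0,0,0,1],[0,0,5,0,0,0,1],[0,0,4,0,0,0,1],[0,0,2,0,0,0,1],[0,0,0,0,0,0,1]]'; python3 -m jog '[[0,0,0,0,0,0,1],[0,0,0,0,0,0,1]]'; python3 - <<'E'
from ov import *
o=get_obs(); w=camera("wrist"); crop(w,270,130,140,130,5,"pics/w14.png")
t=binp(o,59.5,0,95)-O; print("toe in stand",t@EX,t@EY,t[2])
E
```

```text
time_s: 14.47
eef_pos: [0.5847, 0.0175, 0.2043]
eef_rot: [0.706, -0.706, -0.039, 0.039]
wrist_force: [0.0, 1.1, -0.3]
opening: 0.155
time_s: 14.63
eef_pos: [0.5847, 0.0173, 0.2043]
eef_rot: [0.707, -0.706, -0.038, 0.038]
wrist_force: [0.1, 2.6, 0.4]
opening: 0.154
toe in stand 0.008318985234897198 -0.034112943975910345 0.1579800858667305
```

View pics/w14.png

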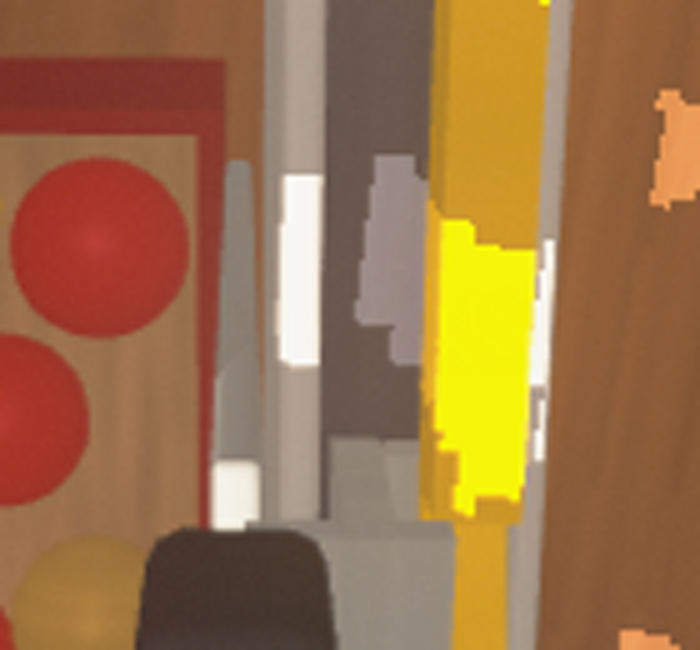

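```bash
python3 -m jog '[[0,0,2,0,0,0,1],[0,0,4,0,0,0,1],[0,0,6,0,0,0,1],[0,0,6,0,0,0,1],[0,0,6,0,0,0,1],[0,0,6,0,0,0,1],[0,0,4,0,0,0,1],[0,0,2,0,0,0,1]]'; python3 -m jog '[[0,0,0,0,0,0,1],[0,0,0,0,0,0,1],[0,0,0,0,0,0,1]]'; python3 - <<'E'
from ov import *
o=get_obs(); w=camera("wrist"); crop(w,270,130,140,130,5,"pics/w15.png")
t=binp(o,59.5,0,95)-O; print("toe in stand",t@EX,t@EY,t[2])
E
```

```text
time_s: 15.35
eef_pos: [0.5808, 0.0532, 0.2042]
eef_rot: [0.706, -0.706, -0.039, 0.039]
wrist_force: [0.0, -0.8, 1.2]
opening: 0.151
time_s: 15.6
eef_pos: [0.5808, 0.0531, 0.2043]
eef_rot: [0.707, -0.706, -0.038, 0.038]
wrist_force: [-0.7, 2.9, 2.5]
opening: 0.154
toe in stand 0.008273936182427048 0.001904384598418253 0.15797778058120202
```

View pics/w15.png

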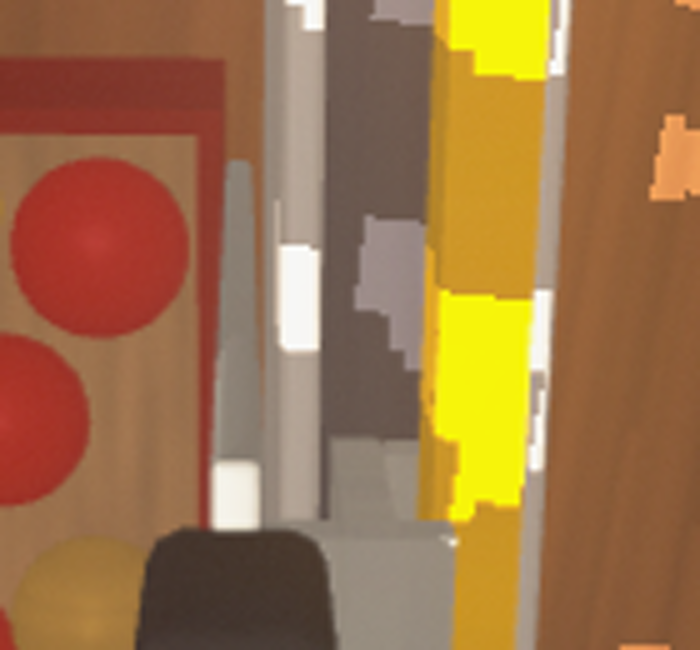

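```bash
python3 -m jog '[[0,-0.4,2,0,0,0,1],[0,0,4,0,0,0,1],[0,0,6,0,0,0,1],[0,0,6,0,0,0,1],[0,0,6,0,0,0,1],[0,0,6,0,0,0,1],[0,0,4,0,0,0,1],[0,0,2,0,0,0,1]]'; python3 -m jog '[[0,0,0,0,0,0,1],[0,0,2,0,0,0,1],[0,-0.2,4,0,0,0,1],[0,0,6,0,0,0,1],[0,0,6,0,0,0,1],[0,0,5,0,0,0,1],[0,0,3,0,0,0,1],[0,0,0,0,0,0,1]]';python3 -m jog '[[0,0,0,0,0,0,1],[0,0,0,0,0,0,1],[0,0,0,0,0,0,1]]'; python3 - <<'E'
from ov import *
o=get_obs(); w=camera("wrist"); crop(w,270,130,140,130,5,"pics/w16.png")
t=binp(o,59.5,0,95)-O; print("toe in stand",t@EX,t@EY,t[2])
E
```

```text
time_s: 16.32
eef_pos: [0.5766, 0.0891, 0.2043]
eef_rot: [0.706, -0.706, -0.038, 0.039]
wrist_force: [-0.2, 0.1, -2.7]
opening: 0.153
time_s: 16.98
eef_pos: [0.5739, 0.1149, 0.2047]
eef_rot: [0.706, -0.706, -0.039, 0.039]
wrist_force: [-0.3, 0.0, -3.4]
opening: 0.152
time_s: 17.23
eef_pos: [0.5742, 0.1137, 0.2048]
eef_rot: [-0.706, 0.706, 0.038, -0.038]
wrist_force: [0.1, 0.5, -4.5]
opening: 0.153
toe in stand 0.008206475228594972 0.06281018024235885 0.1584719929566278
```

View pics/w16.png

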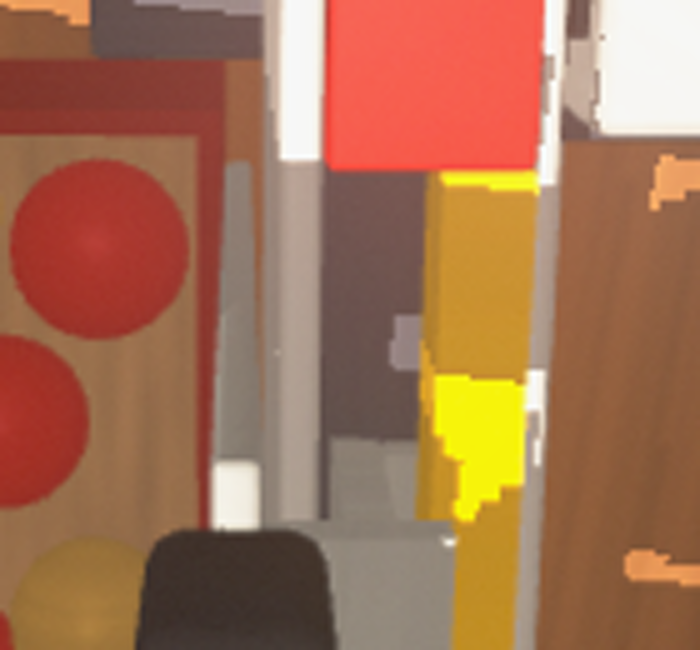

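```bash
python3 -m jog '[[0,0.4,2,0,0,0,1],[0,0.2,4,0,0,0,1],[0,0,5,0,0,0,1],[0,0,5,0,0,0,1],[0,0,4,0,0,0,1],[0,0,2,0,0,0,1],[0,0,0,0,0,0,1],[0,0,0,0,0,0,1]]'; python3 -m jog '[[0,0,0,0,0,0,1],[0,0,0,0,0,0,1],[0,0,0,0,0,0,1]]'; python3 - <<'E'
from ov import *
o=get_obs(); w=camera("wrist"); crop(w,270,130,140,130,5,"pics/w17.png")
t=binp(o,59.5,0,95)-O; print("toe in stand",t@EX,t@EY,t[2])
E
```

```text
time_s: 17.95
eef_pos: [0.5717, 0.1362, 0.2043]
eef_rot: [0.706, -0.706, -0.039, 0.039]
wrist_force: [-0.3, 0.9, -2.3]
opening: 0.153
time_s: 18.2
eef_pos: [0.5718, 0.1357, 0.2043]
eef_rot: [0.706, -0.706, -0.038, 0.038]
wrist_force: [-0.1, 1.3, -2.1]
opening: 0.153
toe in stand 0.008234731683891609 0.08497193230438385 0.1579918583330545
```

View pics/w17.png

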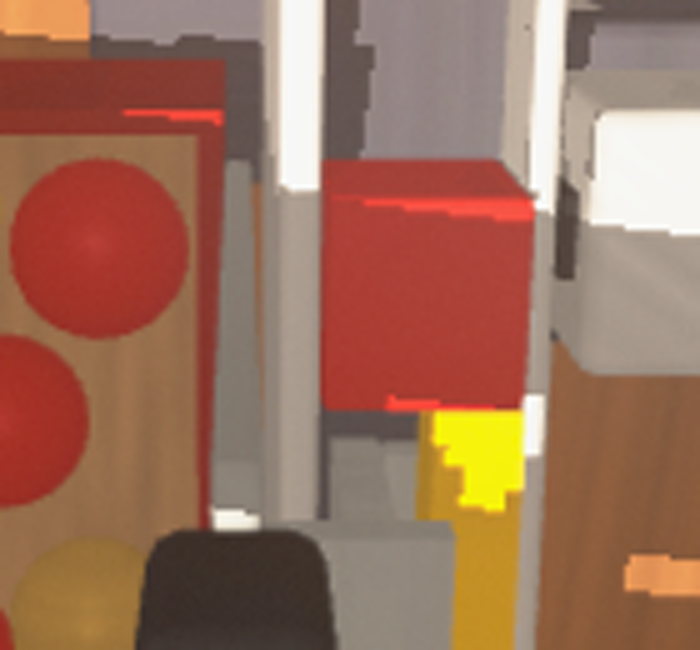

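```bash
python3 -m jog '[[0,0,1,0,0,0,1],[0,0,2,0,0,0,1],[0,0,2,0,0,0,1],[0,0,1,0,0,0,1],[0,0,0,0,0,0,1],[0,0,0,0,0,0,1],[0,0,0,0,0,0,1]]'; python3 -m jog '[[0,0,0.7,0,0,0,1],[0,0,0.7,0,0,0,1],[0,0,0,0,0,0,1],[0,0,0,0,0,0,1]]';python3 -m jog '[[0,0,0.7,0,0,0,1],[0,0,0.7,0,0,0,1],[0,0,0,0,0,0,1],[0,0,0,0,0,0,1]]'
```

```text
time_s: 18.83
eef_pos: [0.5712, 0.142, 0.2043]
eef_rot: [0.706, -0.706, -0.038, 0.038]
wrist_force: [0.5, 0.8, -2.1]
opening: 0.151
time_s: 19.17
eef_pos: [0.5711, 0.1431, 0.2043]
eef_rot: [-0.706, 0.706, 0.038, -0.038]
wrist_force: [-0.5, -0.8, -1.0]
opening: 0.153
time_s: 19.5
eef_pos: [0.5708, 0.1446, 0.2043]
eef_rot: [0.706, -0.706, -0.038, 0.038]
wrist_force: [-0.7, -1.3, -0.1]
opening: 0.156
```

```bash
for i in 1 2; do python3 -m jog '[[0,0,0.5,0,0,0,1],[0,0,0.5,0,0,0,1],[0,0,0,0,0,0,1],[0,0,0,0,0,0,1]]'; done;  python3 - <<'E'
from ov import *
o=get_obs(); w=camera("wrist"); crop(w,270,130,140,130,5,"pics/w18.png")
t=binp(o,59.5,0,95)-O; print("toe in stand",t@EX,t@EY,t[2])
E
```

```text
time_s: 19.83
eef_pos: [0.5708, 0.1455, 0.2043]
eef_rot: [0.706, -0.706, -0.038, 0.038]
wrist_force: [-0.1, -1.0, -0.7]
opening: 0.156
time_s: 20.17
eef_pos: [0.5708, 0.1458, 0.2043]
eef_rot: [-0.706, 0.707, 0.038, -0.038]
wrist_force: [-0.6, -5.6, 0.1]
opening: 0.153
toe in stand 0.008225213130848978 0.09497533272950942 0.1580376515409668
```

View pics/w18.png

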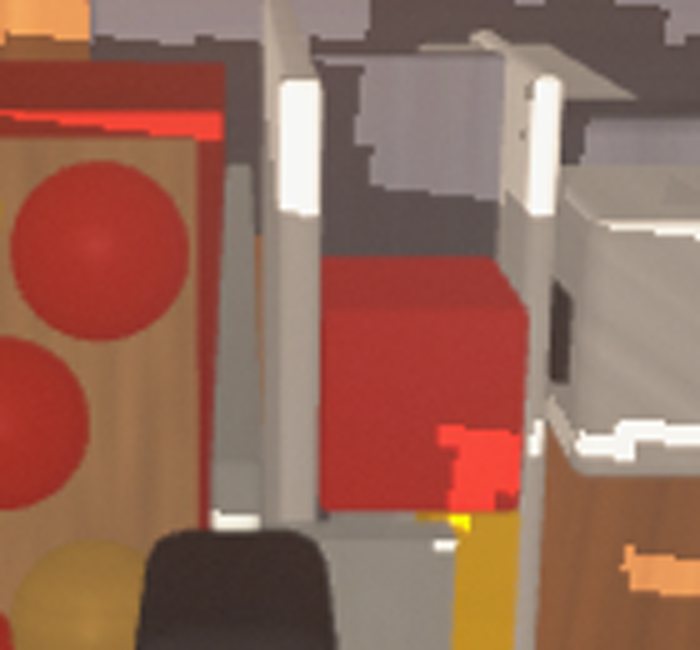

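```bash
python3 -m jog '[[0,0,-0.4,0,0,0,1],[0,0,0,0,0,0,1],[0,0,0,0,0,0,1]]'; python3 -m jog '[[0,0,0,0,0,0,0.65],[0,0,0,0,0,0,0.6],[0,0,0,0,0,0,0.5],[0,0,0,0,0,0,0.4],[0,0,0,0,0,0,0.2],[0,0,0,0,0,0,0],[0,0,0,0,0,0,0],[0,0,0,0,0,0,0]]';  python3 - <<'E'
from ov import *
o=get_obs(); w=camera("wrist"); cv2.imwrite("pics/w19.png",w)
s=camera("side"); crop(s,240,220,160,210,2.8,"pics/s19.png")
E
```

```text
time_s: 20.47
eef_pos: [0.5708, 0.1457, 0.2043]
eef_rot: [-0.706, 0.706, 0.038, -0.038]
wrist_force: [-0.1, -4.9, -0.4]
opening: 0.15
time_s: 21.13
eef_pos: [0.5706, 0.1462, 0.2042]
eef_rot: [0.706, -0.706, -0.038, 0.038]
wrist_force: [-1.0, -0.7, 0.2]
opening: 0.499
```

View pics/w19.png

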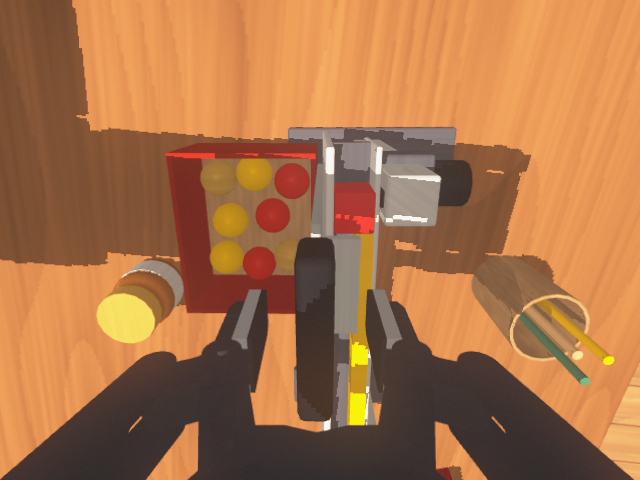

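View pics/s19.png

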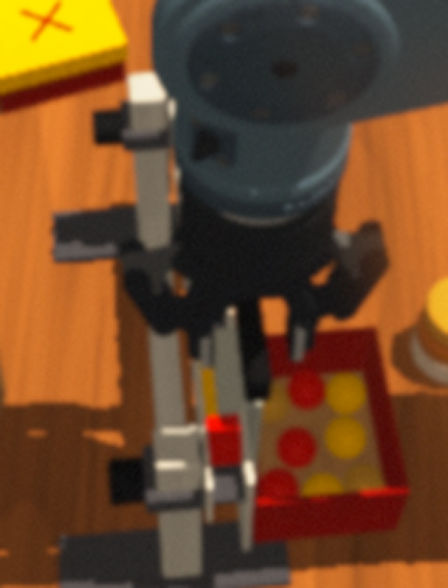

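```bash
python3 -m jog '[[0,-2,0,0,0,0,0],[0,-5,0,0,0,0,0],[0,-10,0,0,0,0,0],[0,-15,0,0,0,0,0],[0,-20,0,0,0,0,0],[0,-25,0,0,0,0,0],[0,-25,0,0,0,0,0],[0,-15,0,0,0,0,0]]'; python3 -m jog '[[-10,-5,0,0,0,0,0],[-30,0,-20,0,0,0,0],[-40,0,0,0,0,0,0],[-40,0,0,0,0,0,0],[-30,0,0,0,0,0,0],[-10,0,0,0,0,0,0],[0,0,0,0,0,0,0],[0,0,0,0,0,0,0]]';python3 - <<'E'
from ov import *
w=camera("wrist"); cv2.imwrite("pics/w20.png",w)
s=camera("side"); crop(s,240,220,160,210,2.8,"pics/s20.png");t=camera("top"); crop(t,150,160,190,170,4,"pics/t20.png"); cv2.imwrite("pics/t20f.png",t); cv2.imwrite("pics/s20f.png",s)
E
```

```text
time_s: 21.9
eef_pos: [0.5716, 0.1462, 0.3256]
eef_rot: [0.706, -0.706, -0.04, 0.037]
wrist_force: [-0.4, 0.0, 0.3]
opening: 0.5
time_s: 22.57
eef_pos: [0.4133, 0.1089, 0.3264]
eef_rot: [-0.706, 0.706, 0.039, -0.038]
wrist_force: [0.0, 0.8, -0.2]
opening: 0.496
```

View pics/s20.png

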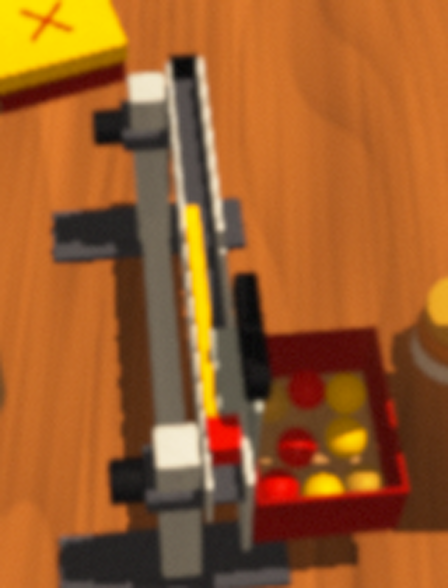

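View pics/t20.png

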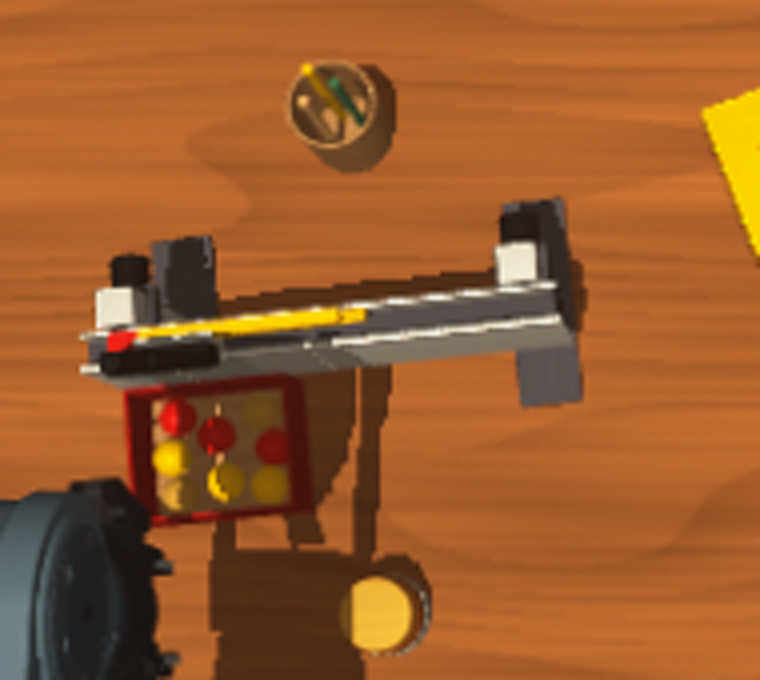

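View pics/w20.png

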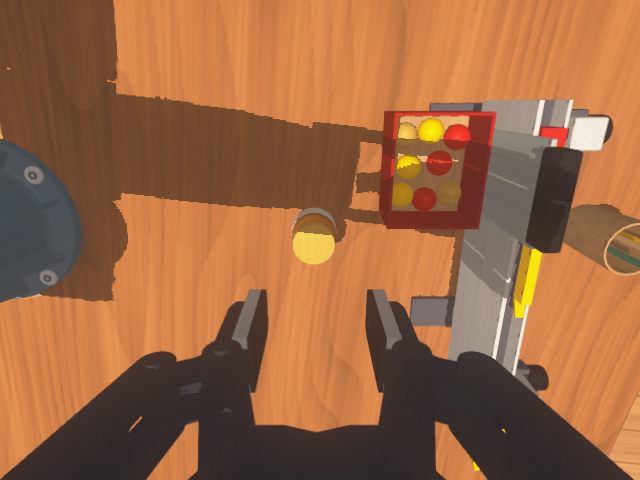

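```bash
python3 - <<'E'
from ov import *
T=lambda x,y:(150+(x+.5)/4-.5,160+(y+.5)/4-.5)
for uv in [(103,352),(103,376),(218,346),(218,366)]:
    p=onz("top",T(*uv),.233)-O; print("bar",(p@EX*1e3).round(1),(p@EY*1e3).round(1))
for uv in [(122,388),(302,374),(135,523),(315,510)]:
    p=onz("top",T(*uv),.123)-O; print("rim",(p@EX*1e3).round(1),(p@EY*1e3).round(1))
a=cv2.imread("pics/t20f.png");b=cv2.imread("pics/top0.png")
for n,(x,y,w,h) in dict(cup=(215,165,40,40),gift=(315,165,65,65),jar=(225,290,45,40)).items():
    r=[]
    for im in(b,a):
        hsv=cv2.cvtColor(im[y:y+h,x:x+w],cv2.COLOR_BGR2HSV); m=cv2.inRange(hsv,(20,150,120),(35,255,255)); mm=cv2.moments(m,True); r.append((round(mm["m10"]/mm["m00"],1),round(mm["m01"]/mm["m00"],1),mm["m00"]))
    print(n,r)
s2=camera("side"); print("side diff max in bin area",np.abs(s2[280:430,310:400].astype(int)-cv2.imread("pics/s20f.png")[280:430,310:400]).max())
print(get_obs()["wrist_force"])
E
```

```text
bar 0.9 126.2
bar -13.8 127.1
bar -2.9 54.8
bar -15.1 55.6
rim -4.9 149.2
rim -8.2 27.5
rim -95.3 146.2
rim -98.6 25.7
cup [(13.9, 15.3, 15.0), (14.1, 15.5, 15.0)]
gift [(32.3, 35.1, 1277.0), (32.2, 35.1, 1274.0)]
jar [(17.2, 22.2, 172.0), (19.6, 23.4, 187.0)]
side diff max in bin area 92
[-0.41506994 -0.88362077  0.46792414]
```

```bash
python3 -m jog '[[10,0,0,0,0,0,0],[30,0,0,0,0,0,0],[40,0,0,0,0,0,0],[40,0,0,0,0,0,0],[30,0,0,0,0,0,0],[10,0,0,0,0,0,0],[0,0,0,0,0,0,0],[0,0,0,0,0,0,0]]';python3 -m jog '[[0,0,0,0,0,0,0],[0,0,0,0,0,0,0],[0,0,0,0,0,0,0]]';python3 - <<'E'
from ov import *
w=camera("wrist"); crop(w,230,130,200,150,4,"pics/w21.png"); cv2.imwrite("pics/w21f.png",w)
q=lambda P:((proj("wrist",[P])[0]-[230,130]+.5)*4-.5).round(1)
g=157
print("stop front top edge",q(st(4,120,g+24)),q(st(23,120,g+24)))
for y in(92,95): print(y,"bridge +y edge",q(st(-2,y+25,g+31)),q(st(11,y+25,g+31)),"grip ends",q(st(-8,y+35,g+77)),q(st(-8,y-35,g+77)))
s2=camera("side"); d=np.abs(s2.astype(int)-cv2.imread("pics/s20f.png")).max(2); crop(np.hstack([cv2.imread("pics/s20f.png")[220:430,240:430],s2[220:430,240:430]]),0,0,380,210,2,"pics/s21.png")
E
```

```text
time_s: 23.43
eef_pos: [0.573, 0.1262, 0.3247]
eef_rot: [0.706, -0.706, -0.037, 0.039]
wrist_force: [0.8, 0.7, -1.1]
opening: 0.503
time_s: 23.68
eef_pos: [0.5722, 0.1263, 0.3267]
eef_rot: [-0.706, 0.706, 0.039, -0.038]
wrist_force: [-0.3, 0.7, 0.7]
opening: 0.501
stop front top edge [395.  109.3] [493.7 109.4]
92 bridge +y edge [364.2 130.6] [433.1 130.7] grip ends [329.7 111.7] [330.7 520.9]
95 bridge +y edge [364.3 114.5] [433.4 114.6] grip ends [329.7  92.3] [330.6 504.9]
```

View pics/w21.png

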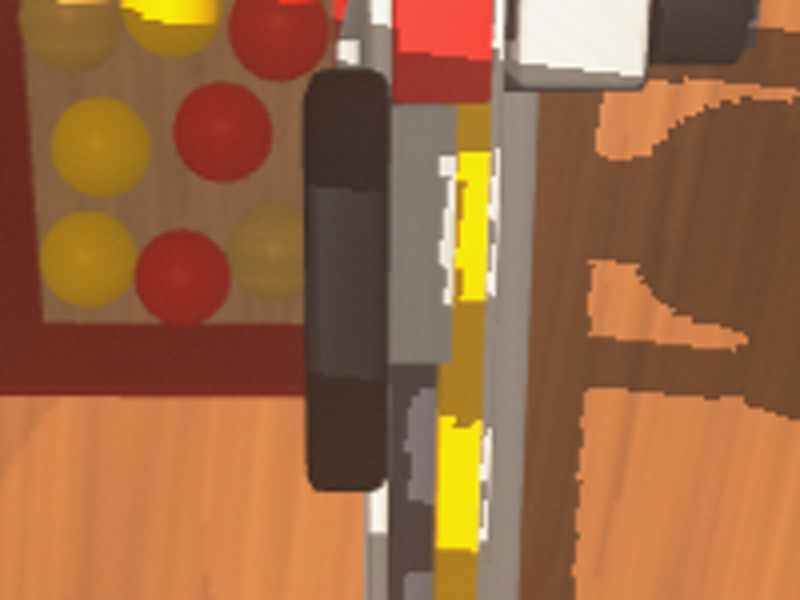

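View pics/s21.png

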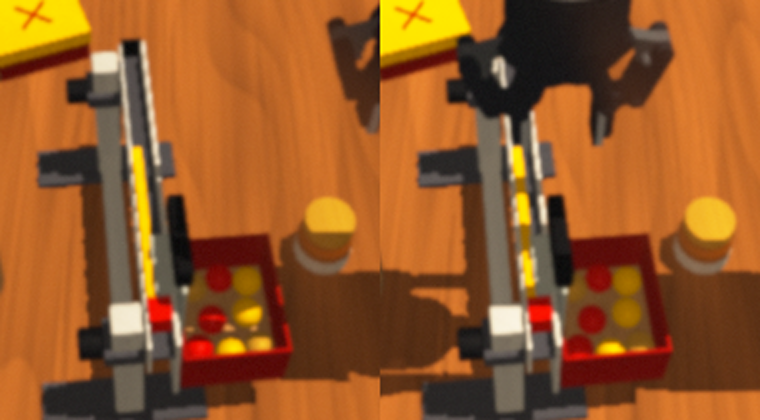

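```bash
python3 -c "
from bench import *
o=get_obs();print(o['time_s'],abs(o['dq']).max());print(hand_in())"
```

```text
23.7833 0.004671356159367494
the job is handed in; nothing more can be done
None
```

The red bin now hangs on the rail against the red end stop, released, and I handed the job in at 23.8 s. The hand-in reports no verdict.

**What I did:** I gripped the bin by its black bar and turned it about 11° to line up with the rail. I lowered the hook behind the lip in the open stretch until the rail carried it, still held. The peak vertical contact I read was about 15 N, against the 25 N limit. I eased that to about 4 N and slid the bin under the keeper bar until I felt the stop at about 5 N. Then I let go and backed straight up.

**Last checks:**
- **Position:** at contact the toe was estimated at x 8.2 mm, y 95.0 mm in the stand's frame. The final wrist picture shows the hook's bridge up against the stop with no visible gap, and the toe under the keeper bar.
- **Release:** the gripper is about 90 mm above the grip bar and touches nothing; the wrist force is near zero.
- **Bystanders:** the gift box and pencil cup sit within a fraction of a pixel of their starting places in the top view. The jar's colour blob moved 2.4 px there. I put that down to the arm's shadow across it, and nothing came near it. I did not check the jar against a starting picture free of shadow.

**Disagreements:**
- **Groove height:** felt at about 158 mm, but about 154 mm from the pictures. The toe still passed under the keeper bar without catching.
- **Grip bar position:** a rough top-view reading of the bar's centre gave y about 91 mm. I trusted the felt contact and the close-up instead.
- **Slide contact:** partway along the slide the hook lifted about 0.5 mm off the groove bottom for a moment. I lowered it again before reaching the stop.

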